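Clip the cordless hook probe on the focusing unit's electrode post and shut the cover

TASK

Get the flatbed focusing unit ready for its run: clip the cordless hook probe onto the terminal post of the movable electrode (the one on the sliding carrier in the slot, not the fixed one at the left end) - squeeze the probe's plunger so that its hook reaches out, bring the post into the hook, and let go so that the spring clamps the post - leaving the probe resting roughly level on the unit's front deck. Press the hinged safety cover down until its catch holds it shut, and leave the two tube racks, the beaker and the amber bottle where they are.

Things in the scene. Friction and masses are not known exactly. Their poses are not given: they have to be found in the camera images.
- probe: Cordless hook probe, 127 mm long, 44 wide, 56 high, 130 g, lying on its flat underside: grey nose tube with a pod under it, two upright black plates, steel hook. Origin at underside height on the centre line, at the front face of the finger plate; x along the probe to the hook, z up. Nose tube: axis z 22 mm, 14 mm thick (top z 29), flat nose face at x 62. Pod: x 6 to 44, z 0 to 14.
- finger_plate (a point): On the front face of the upright finger plate, at probe x 0, z 42 mm. The plate is 6 mm thick (x -6 to 0), 44 wide (y), z 0 to 56; behind it the spring barrel, 24 mm thick about the axis, x -24 to -6. Squeeze this face and the thumb plate together along x and the hook goes out in front of the nose; fingers from above must end over the nose tube (z 29).
- thumb_plate (a point): On the rear face of the plunger's upright thumb plate, probe x -60 mm at rest, z 42 mm; plate 36 wide (y), z 4 to 54, 8 thick. It moves with the plunger: 60 mm from the finger plate's front face at rest, 34 mm fully pressed. Spring: 3 N at rest, 6 N at 12 mm, 9.5 N at full stroke; let go and it pulls the hook back.
- plunger (a joint): Plunger stroke in m: 0 out (hook shut against the nose) to 0.026 fully pressed. Reads about 0.012 when the hook has properly clamped the 12 mm post; about 0.017 or more means that the lip only sits on the post.
- hook_seat (a point): Inner face of the hook's cross bar on the plunger axis (probe x = 62 mm + stroke, z 22). Flat hook, 8 mm high, in the probe's x-y plane: shank on the right (inner side y -8.5 mm), cross bar in front of the nose, lip on the left (y 8.5 to 13.5) turned back 5 mm. A post enters only from the probe's left (+y), between nose and lip: 21 mm gap at full stroke, its middle 10.5 mm ahead of the nose.
- unit: Flatbed focusing unit, fixed, 290 mm deep (x), 280 wide (y); origin at its underside, x to its back (away from the robot), z up. Flat front deck 45 mm high, x -140 to 20, free but for the electrodes. Behind it the bed: walls 66 mm high, x 20 to 150, under the cover. A slot along y at x -20 holds the movable electrode. The fixed electrode, same post and block, stands at x -20, y +112.
- slot_right (a point): Right end (-y) of the movable post's range: post axis at deck height (45 mm), unit x -20, y -70 mm. The movable electrode is clamped (60 N to shift it) ANYWHERE between slot_right and slot_left; its place is not reported: find it by touch or by sight.
- slot_left (a point): Left end (+y) of the movable post's range: unit x -20, y +60 mm. Movable electrode: black carrier 26 (x) x 30 (y) x 8 mm high on the deck, upright plain steel post 12 mm thick up to 45 mm above the deck, with a 16 mm head from 45 to 50 mm. With the probe lying on the deck its hook spans 18 to 26 mm over it.
- cover (a joint): Angle of the safety cover in rad: 0 shut, grows as it opens upward about its rear edge (0.55 to 0.85 at the start). A light spring lifts it whenever it is not caught. Over the last 5 mm a ball catch must be passed: it takes about 8 to 10 N near the front edge, then the cover rests at 0 to 0.01 and stays.
- cover_edge (a point): Top of the grey front bar of the clear cover, middle of the cover; 126 mm from the hinge. The cover is 276 mm wide (y) and reaches 133 mm from the hinge; shut, its top is 74 mm above the bench at this bar.
- cover_hinge (a point): Hinge line of the cover at the unit's back, parallel to the unit's y; unit x 145, z 66 mm.
- tube_rack: Bystander: yellow tube rack 70 x 110 x 35 mm, origin under its centre.
- block_rack: Bystander: black tube rack 70 x 110 x 35 mm, origin under its centre.
- beaker: Bystander: glass beaker 70 mm across, 90 mm high, origin under its centre.
- reagent: Bystander: amber bottle 52 mm across, 110 mm high, origin under its centre.

How it is judged:
At the end, for the whole second after the job is handed in: Hook clamped on the movable post: plunger at 9.5 to 14.5 mm, hook_seat in the unit's frame at x -22 to -4, y -85 to 80, z 55 to 90 mm; probe resting on the deck (its origin at unit z 38 to 58 mm), level within 0.25 rad, slower than 20 mm/s; cover held shut (below 0.02 rad) (value of joint plunger between 0.0095 and 0.0145 m and x of hook_seat in the frame of unit between -0.022 and -0.004 m and y of hook_seat in the frame of unit between -0.085 and 0.08 m and z of hook_seat in the frame of unit between 0.055 and 0.09 m and z of probe in the frame of unit between 0.038 and 0.058 m and angle between probe's own z axis and vertical below 0.25 rad and linear speed of probe below 0.02 m/s and value of joint cover below 0.02 rad); the robot touches nothing.
It fails at once if a tube rack, the beaker or the amber bottle is pushed more than 30 mm (distance of any of tube_rack, block_rack, beaker, reagent from where it was at the start of the episode above 0.03 m).
It also fails if it takes over 54 s, if anything falls off the work surface, if the arm or the gripper's body presses on something with over 40 N, if the wrist force passes 120 N, or if a joint passes its speed limit or range.

ROBOT

A 6-joint arm with a two-finger parallel gripper is mounted at the origin on the work surface. World frame = base frame: x ahead of the robot, y to its left, z up, the work surface at z = 0. Lengths are in m, angles in rad, forces in N, time in s.
With the tool pointing down it reaches from about 0.35 to 0.975 m from the base axis. Payload 4.9 kg.
Tool frame: the origin (TCP) lies at the very end of the fingers, on their centre line; the grasp point (between the pads) lies manip.grip_point_offset behind it (manip.grip_point_offset is the distance from the TCP to the grasp point, in m); z points along the fingers, y is the direction in which the jaws open and shut (so a half turn about z gives the same grasp; the last joint's range is limited). The gripper opens to 85 mm and grips with 20 to 120 N. Pads are 22 mm wide; open, the fingers measure 114 mm over their backs; the gripper's body (76 mm by 85 mm) begins 54 mm behind the grasp point. The pads swing forward as they close: fully open they stand 13 mm farther back than shut.
Start: joints at [1.061, 0.053, 1.613, -0, 1.476, -0.119], TCP at [0.238, 0.578, 0.231] pointing down, gripper open.
Joint ranges: [-3.01, 3.01], [-1.01, 2.22], [0.06, 2.58], [-1.02, 4.17], [0.09, 2.62], [-3.14, 3.14]. Speed limits (rad/s): [2.57, 2.57, 3.14, 3.14, 3.14, 3.14].

INTERFACE

Orientations are given as a unit quaternion [w, x, y, z].
In Python, from plant import status, grab_frame, camera_params, ticket, boxes_of, outline_of, manip gives the robot as it stands. The module is installed in compiled form; this text tells all that it offers.
- The arm moves only by the tool play_rows, never from a script. Its argument "deltas" is a list of rows, each a list of 2 entries, a list of its own where there are three numbers: the shift along the world's x, y, z in m, then the turn about the world's z in rad. A call has 1 to 5 rows; each row is the pose to reach, as a shift and turn from the pose commanded when the call began; what a row does not reach only later rows make up. A row lasts 1/8 s, in which the tool goes at most 62.5 mm and 10.7 degrees, less where a joint would pass 70% of its speed; a pose out of reach is approached as far as the arm can. A call with a gripper value outside its range is refused whole. "grip" is the opening, from -1 (shut) to 1 (fully open), set as the call begins (left out, the last holds). The fingers move at their own pace and stop on an object; the grip force is fixed at half the most. Time passes only in rows, so rows that repeat a pose let the fingers close. It gives the time, the measured TCP pose, the force and the opening at its end, in the units of the state.
- status.state(): the state, without advancing time (a new reading comes with each control period).
- grab_frame(name): name is "scene" or "side" or "wrist"; returns (picture, depth): 384x512x3 uint8, blue, green, red; 384x512 float32, m along the optical axis (not along the pixel's ray), 0 where there is no reading.
- camera_params(name): a dict with "mtx" (3x3 intrinsics, pixels), "world_from_camera" (4x4, takes a point from camera to world coordinates). Camera axes: x right, y up, looking along -z (the intrinsics and any distortion apply to the point x, -y, -z); pixel columns grow to the right and rows downward; lengths in m; the calibration is good to about 2 mm. A picture is of the moment at which its call begins: read the wrist's pose just before it. camera_params takes no time and is no camera call; for the wrist camera it gives the pose at the moment of the call.
- ticket.job_done(): hands the job in, once; it reports no verdict.
Trained networks look in the newest picture that a camera, given by its name, has taken for a name from the list of things; names that differ only in an ending like _2 or _b are one class to them, and where a whole thing is asked for, a point or a joint stands for the part that bears it (a point fixed in the world has none). Each returns a list of dicts, best first, with "confidence" (0 to 1); they miss things now and then, are a little off and sometimes report something else, mostly with a low value. They report only what shows in the picture. A call takes as long as a camera call.
- boxes_of(camera, name): "box" ([left, top, right, bottom] in pixels, round what is visible of it).
- outline_of(camera, name): "region" (384x512 bool, what is visible of it) and "box" ([left, top, right, bottom] in pixels, round what is visible of it).
The state is a dict: "time": time; "joint_pos": joint angles; "joint_vel": joint speeds; "joint_efforts": joint torques, N m; "tool_pos": TCP position; "tool_rot": TCP orientation; "contact_force": force on the tool from outside, world axes, zero at the start; "ft_torque": the same for the moment, N m; "gripper_width": opening from 0.0 (shut) to 1.0 (fully open).
Only numpy, scipy, OpenCV 4.12 (cv2) and the standard library are available. Lean on these libraries where they do the work, as an engineer would, in place of code of your own. Each camera call takes 0.05 s, during which the arm holds its last target.

## Working session

There is one attempt and no reset: what is moved stays moved. The work goes in short steps, Python scripts to look and compute and a tool call to move; the robot and the scene stay as the last step left them, time stands still between calls to the robot, and variables do not carry over. Pictures are saved under pics/ and viewed, and the job is handed in when it is done.

Besides the shell and the picture viewer there is one more tool, called after "Emit:" by a JSON object that holds its "name" and its "arguments", one argument or row to a line. play_rows: Moves the arm, as the interface text tells. Its arguments: {"type":"object","properties":{"deltas":{"type":"array"},"grip":{"type":"number"}},"required":["deltas"]}

```bash
mkdir -p pics
python3 - <<'E'
from plant import status, grab_frame, camera_params, manip
import cv2,numpy as np
s=status.state();print(s['time'],s['tool_pos'],s['tool_rot'],s['contact_force'],s['gripper_width'],manip.grip_point_offset)
for n in ['scene','side','wrist']:
    c=camera_params(n);print(n,np.round(c['mtx'],1).tolist(),np.round(c['world_from_camera'],3).tolist())
    p,d=grab_frame(n);cv2.imwrite(f'pics/{n}0.png',p);np.save(f'pics/{n}0.npy',d)
E
```

```text
0.0 [0.23779199 0.57733234 0.2300592 ] [-3.06444548e-04  1.94164552e-01  9.80968443e-01 -9.73259100e-04] [-0.9753119   0.20625023 -0.77497879] 0.9995948825444468 0.0187
scene [[438.6, 0.0, 254.8], [0.0, 438.6, 185.6], [0.0, 0.0, 1.0]] [[0.812, -0.39, 0.433, 1.061], [0.583, 0.529, -0.617, -0.68], [0.011, 0.754, 0.657, 0.831], [0.0, 0.0, 0.0, 1.0]]
side [[365.8, 0.0, 249.1], [0.0, 365.8, 191.3], [0.0, 0.0, 1.0]] [[-0.966, 0.184, -0.182, 0.399], [-0.259, -0.676, 0.69, 0.701], [0.004, 0.714, 0.7, 0.775], [0.0, 0.0, 0.0, 1.0]]
wrist [[289.3, 0.0, 252.9], [0.0, 289.3, 198.9], [0.0, 0.0, 1.0]] [[0.381, -0.893, -0.238, 0.178], [0.924, 0.368, 0.099, 0.602], [-0.001, -0.258, 0.966, 0.374], [0.0, 0.0, 0.0, 1.0]]
```

View pics/scene0.png

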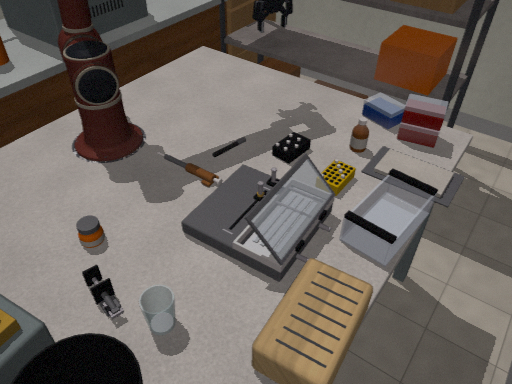

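View pics/side0.png

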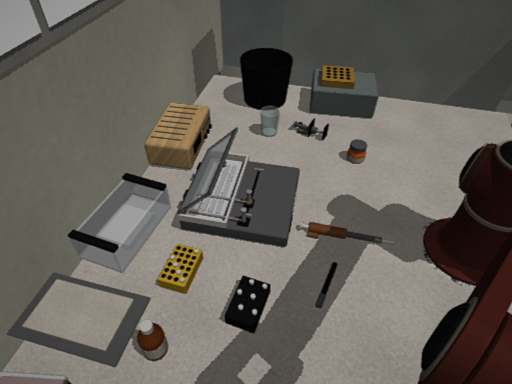

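View pics/wrist0.png

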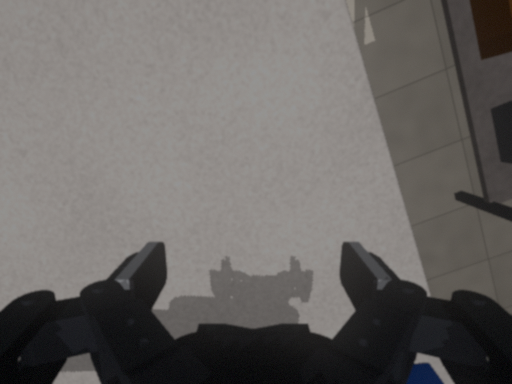

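The unit is at about (265,215) in the scene picture, with its cover half open. The probe is at (102,290) next to the beaker at (159,308). Next I'll measure both.

```bash
cat > h.py <<'E'
import numpy as np,cv2
from plant import *
def cloud(c,d):
    K=c['mtx'];T=np.array(c['world_from_camera'])
    v,u=np.mgrid[0:384,0:512]
    P=np.stack([(u-K[0,2])/K[0,0]*d,-(v-K[1,2])/K[1,1]*d,-d],-1)
    W=P@T[:3,:3].T+T[:3,3]; W[d<=0]=np.nan
    return W
def proj(c,p):
    K=c['mtx'];T=np.array(c['world_from_camera'])
    q=(np.atleast_2d(p)-T[:3,3])@T[:3,:3]
    return np.stack([K[0,0]*q[:,0]/-q[:,2]+K[0,2],K[1,1]*-q[:,1]/-q[:,2]+K[1,2]],-1)
E
python3 - <<'E'
from h import *
for n in ['scene','side']:
    c=camera_params(n);p=cv2.imread(f'pics/{n}0.png');d=np.load(f'pics/{n}0.npy');W=cloud(c,d)
    np.save(f'pics/W{n}.npy',W)
    for o in (['probe','unit','beaker','finger_plate'] if n=='scene' else ['probe','unit','tube_rack','block_rack']):
        r=outline_of(n,o)[:2]
        for q in r:
            m=q['region'];X=W[m];X=X[~np.isnan(X[:,0])]
            print(n,o,q['confidence'],q['box'],m.sum(),np.round(np.percentile(X,[2,50,98],axis=0),3).tolist())
        if r: np.save(f'pics/m_{n}_{o}.npy',r[0]['region'])
    # deck rectangle fit
    z=W[...,2];m=(z>.037)&(z<.053)&(W[...,0]>.3)&(W[...,0]<1)&(abs(W[...,1])<.35)
    n_,lab,st,_=cv2.connectedComponentsWithStats(m.astype(np.uint8))
    i=1+np.argmax(st[1:,4]);X=W[lab==i]
    print(n,'deck',st[i],np.median(X[:,2]),cv2.minAreaRect(X[:,:2].astype(np.float32)))
s=cv2.imread('pics/scene0.png');cv2.imwrite('pics/z1.png',cv2.resize(s[240:360,50:210],None,fx=5,fy=5,interpolation=2))
cv2.imwrite('pics/z2.png',cv2.resize(s[140:280,170:350],None,fx=4.4,fy=4.2,interpolation=2))
s=cv2.imread('pics/side0.png');cv2.imwrite('pics/z3.png',cv2.resize(s[90:250,170:350],None,fx=4.4,fy=3.7,interpolation=2))
E
```

```text
scene probe 0.62 [81.0, 266.5, 124.0, 317.6] 985 [[0.414, -0.432, 0.007], [0.471, -0.408, 0.028], [0.534, -0.38, 0.056]]
scene unit 0.81 [177.3, 152.5, 338.4, 278.8] 11275 [[0.473, -0.157, 0.015], [0.672, -0.063, 0.055], [0.757, 0.116, 0.162]]
scene unit 0.63 [83.2, 264.2, 122.7, 319.0] 1018 [[0.413, -0.433, 0.001], [0.471, -0.408, 0.028], [0.534, -0.38, 0.056]]
scene beaker 0.59 [139.9, 284.6, 173.5, 335.2] 1481 [[0.554, -0.409, 0.001], [0.611, -0.376, 0.059], [0.645, -0.328, 0.091]]
scene finger_plate 0.66 [82.2, 264.0, 124.6, 317.7] 1044 [[0.414, -0.433, -0.001], [0.471, -0.408, 0.027], [0.534, -0.378, 0.056]]
scene deck [ 181  165  116  109 3887] 0.04495312452218292 ((0.6075027585029602, -0.016865745186805725), (0.29381829500198364, 0.28173747658729553), 2.83587908744812)
side probe 0.63 [175.3, 127.6, 294.1, 248.1] 9070 [[0.461, -0.145, 0.012], [0.612, 0.035, 0.047], [0.743, 0.133, 0.163]]
side probe 0.61 [292.3, 117.7, 325.6, 138.7] 334 [[0.409, -0.476, -0.002], [0.475, -0.4, 0.025], [0.526, -0.374, 0.055]]
side unit 0.7 [176.5, 127.7, 301.3, 245.2] 8930 [[0.462, -0.144, 0.015], [0.612, 0.036, 0.047], [0.741, 0.133, 0.163]]
side unit 0.26 [138.6, 317.4, 169.2, 359.7] 951 [[0.64, 0.428, 0.008], [0.656, 0.457, 0.074], [0.683, 0.472, 0.112]]
side tube_rack 0.89 [158.7, 242.5, 205.2, 293.1] 1478 [[0.65, 0.204, 0.003], [0.681, 0.268, 0.036], [0.72, 0.311, 0.044]]
side block_rack 0.97 [225.8, 276.1, 270.1, 331.6] 1678 [[0.468, 0.254, 0.008], [0.503, 0.315, 0.036], [0.54, 0.36, 0.044]]
side block_rack 0.29 [176.4, 126.0, 237.8, 211.6] 1775 [[0.647, -0.195, 0.001], [0.696, 0.015, 0.12], [0.777, 0.131, 0.166]]
side deck [ 179  161  121   80 4085] 0.0456557151046556 ((0.6012070178985596, -0.01104418933391571), (0.28838902711868286, 0.28288084268569946), 2.6333186626434326)
```

```bash
ls pics
```

```text
Wscene.npy
Wside.npy
m_scene_beaker.npy
m_scene_finger_plate.npy
m_scene_probe.npy
m_scene_unit.npy
m_side_block_rack.npy
m_side_probe.npy
m_side_tube_rack.npy
m_side_unit.npy
scene0.npy
scene0.png
side0.npy
side0.png
wrist0.npy
wrist0.png
z1.png
z2.png
z3.png
```

View pics/z1.png

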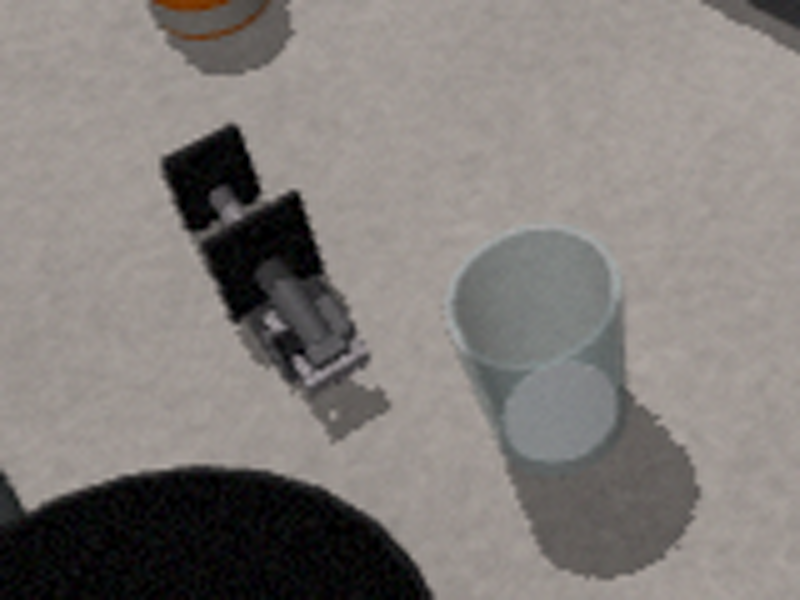

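View pics/z2.png

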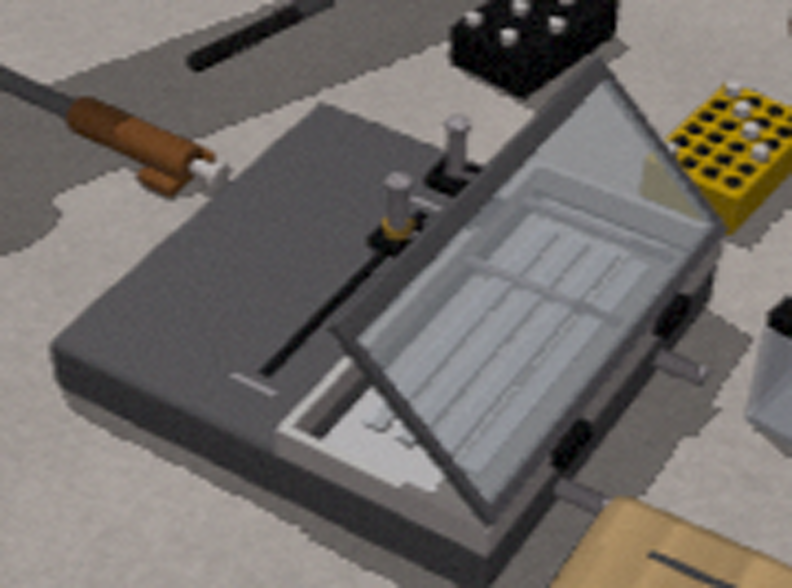

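View pics/z3.png

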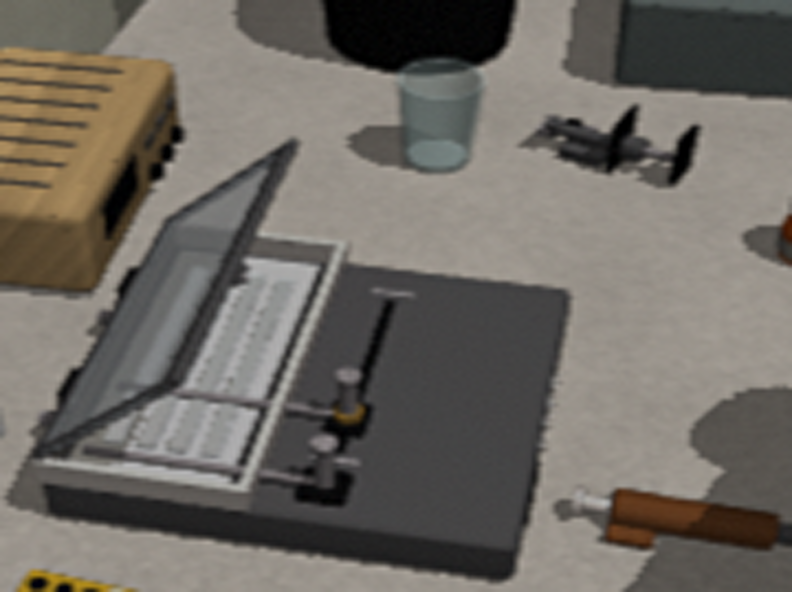

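The side picture shows the movable post, with a yellow ring, at about (249,195). The fixed post is at (243,212), and the probe lies with its hook away from the robot. Now I'll fit the poses.

Run:
```python
from h import *
from scipy.optimize import least_squares
for n in ['scene','side']:
    W=np.load(f'pics/W{n}.npy');P=W.reshape(-1,3);P=P[~np.isnan(P[:,0])]
    # deck yaw: front face edge & side
    dk=P[(abs(P[:,2]-.045)<.004)&(P[:,0]>.4)&(P[:,0]<.65)&(P[:,1]>-.2)&(P[:,1]<.2)]
    # grid search: deck rectangle yaw with front edge
    best=[]
    for a in np.radians(np.arange(-8,8,.25)):
        R=np.array([[np.cos(a),np.sin(a)],[-np.sin(a),np.cos(a)]]);q=dk[:,:2]@R.T
        lo=np.percentile(q,0.5,axis=0);hi=np.percentile(q,99.5,axis=0)
        # sharpness of front edge and side edges
        fe=np.sum(q[:,0]<lo[0]+.004);
        hy=np.histogram(q[:,1],bins=np.arange(-.25,.25,.003))[0];hx=np.histogram(q[:,0],bins=np.arange(.35,.7,.003))[0]
        best.append((np.abs(np.diff(hx))[:40].max(),np.abs(np.diff(hy)).max(),np.degrees(a),lo,hi))
    for b in sorted(best,key=lambda b:-b[0])[:2]+sorted(best,key=lambda b:-b[1])[:2]: print(n,b)
    for x0,x1,y0,y1 in [(.52,.66,-.12,.17)]:
        t=P[(P[:,2]>.062)&(P[:,2]<.102)&(P[:,0]>x0)&(P[:,0]<x1-.045)&(P[:,1]>y0)&(P[:,1]<y1)]
        o=np.argsort(t[:,1]);t=t[o];
        cut=np.where(np.diff(t[:,1])>.012)[0]+1
        for g in np.split(t,cut):
            if len(g)>3: print(' post',len(g),np.round(g.min(0),3),np.round(g.max(0),3),np.round(np.median(g,0),3), 'top',np.round(g[g[:,2]>.09].mean(0),4))
    t=P[(P[:,2]>.033)&(P[:,2]<.07)&(P[:,0]>.38)&(P[:,0]<.56)&(P[:,1]>-.47)&(P[:,1]<-.34)]
    t=t[np.argsort(t[:,0])]
    for g in np.split(t,np.where(np.diff(t[:,0])>.01)[0]+1):
        if len(g)>3: print(' plate',len(g),np.round(g.min(0),3),np.round(g.max(0),3),np.round(g.mean(0),4))
    b=P[(P[:,2]>.005)&(P[:,0]>.3)&(P[:,0]<.75)&(P[:,1]<-.33)&(P[:,1]>-.7)]
    H={}
    for p in b:
        k=(round(p[0]/.04),round(p[1]/.04));H[k]=max(H.get(k,0),p[2])
    for i in range(8,19): print(i*.04, [f'{H.get((i,j),0)*1000:.0f}' for j in range(-16,-7)])
```

```text
scene (np.int64(46), np.int64(53), np.float64(1.5000000000000002), array([ 0.46296432, -0.17158057]), array([0.64148205, 0.1013302 ]))
scene (np.int64(46), np.int64(52), np.float64(1.75), array([ 0.4628691 , -0.17398884]), array([0.64098456, 0.09921069]))
scene (np.int64(41), np.int64(57), np.float64(2.5), array([ 0.4624451 , -0.18123276]), array([0.63941892, 0.09257454]))
scene (np.int64(46), np.int64(53), np.float64(1.5000000000000002), array([ 0.46296432, -0.17158057]), array([0.64148205, 0.1013302 ]))
 post 62 [0.57  0.02  0.062] [0.586 0.036 0.097] [0.58  0.025 0.085] top [0.5788 0.0274 0.0943]
 post 61 [0.569 0.085 0.063] [0.583 0.102 0.098] [0.577 0.092 0.084] top [0.576  0.0943 0.0945]
 plate 143 [ 0.41  -0.411  0.033] [ 0.425 -0.376  0.056] [ 0.4184 -0.3941  0.0461]
 plate 188 [ 0.458 -0.429  0.033] [ 0.475 -0.386  0.059] [ 0.469  -0.4077  0.0466]
0.32 ['0', '0', '0', '0', '0', '0', '0', '0', '63']
0.36 ['0', '0', '103', '5', '0', '0', '0', '0', '0']
0.4 ['0', '0', '105', '0', '0', '0', '55', '54', '0']
0.44 ['0', '134', '131', '0', '0', '53', '56', '52', '0']
0.48 ['105', '
[... 1143 characters left out ...]
47 -0.428  0.033] [ 0.472 -0.379  0.058] [ 0.4627 -0.399   0.0464]
0.32 ['106', '105', '105', '0', '0', '0', '0', '0', '62']
0.36 ['134', '133', '131', '0', '5', '0', '0', '0', '0']
0.4 ['133', '134', '132', '101', '0', '0', '57', '55', '0']
0.44 ['134', '134', '132', '94', '0', '53', '57', '37', '0']
0.48 ['132', '132', '131', '102', '0', '54', '58', '51', '0']
0.52 ['0', '0', '0', '0', '0', '30', '32', '5', '0']
0.56 ['0', '171', '0', '0', '0', '0', '90', '92', '0']
0.6 ['171', '172', '171', '173', '0', '0', '93', '93', '90']
0.64 ['0', '0', '0', '172', '171', '0', '94', '93', '0']
0.68 ['0', '0', '0', '169', '171', '0', '0', '0', '0']
0.72 ['0', '0', '0', '171', '172', '0', '0', '0', '0']
```

Emit:
{"name": "play_rows", "arguments": {
  "deltas": [
    [[0.2, -0.3, 0.03], -0.9],
    [[0.2, -0.3, 0.03], -0.9],
    [[0.2, -0.3, 0.03], -0.9],
    [[0.2, -0.3, 0.03], -0.9],
    [[0.2, -0.3, 0.03], -0.9]
  ],
  "grip": -1
}}

```text
time: 1.18
tool_pos: [0.4116, 0.3171, 0.2577]
tool_rot: [0.0, 0.603, 0.797, 0.0]
contact_force: [1.0, 0.3, 0.2]
gripper_width: 0.005
```

Emit:
{"name": "play_rows", "arguments": {
  "deltas": [
    [[0.1, -0.2, 0], -0.23],
    [[0.15, -0.3, 0], -0.23],
    [[0.15, -0.3, 0], -0.23],
    [[0.15, -0.3, 0], -0.23],
    [[0.15, -0.3, 0], -0.23]
  ]
}}

```text
time: 1.8
tool_pos: [0.5513, 0.0373, 0.2576]
tool_rot: [0.0, 0.689, 0.724, 0.0]
contact_force: [0.4, 0.7, 0.4]
gripper_width: -0.002
```

Run:
```python
from h import *
s=status.state();print(s['time'],s['tool_pos'],s['tool_rot'],s['contact_force'],s['gripper_width'])
c=camera_params('wrist');p,d=grab_frame('wrist');W=cloud(c,d);np.save('pics/Ww1.npy',W)
cv2.imwrite('pics/w1.png',p)
```

```text
1.8 [0.55127428 0.03726232 0.25759416] [3.13142166e-04 6.89277147e-01 7.24497578e-01 4.18846680e-04] [0.35048112 0.67380246 0.35712092] -0.0021836244882799524
```

View pics/w1.png

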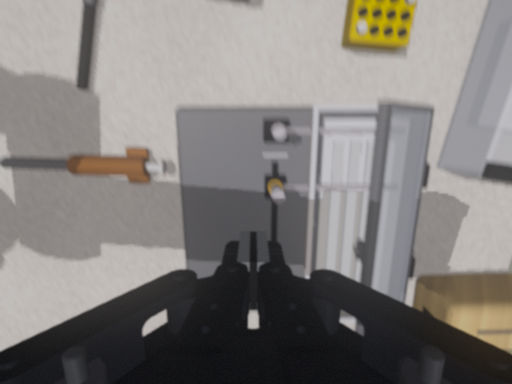

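The wrist picture shows the fixed post's head at (279,131), the movable post at (276,188), the deck's left and front edges, and the cover bar near column 380.

Run:
```python
from h import *
W=np.load('pics/Ww1.npy');P=W.reshape(-1,3);P=P[~np.isnan(P[:,0])]
t=P[(P[:,2]>.086)&(P[:,2]<.104)&(P[:,0]>.53)&(P[:,0]<.61)&(P[:,1]>0.005)&(P[:,1]<.17)]
t=t[np.argsort(t[:,1])]
for g in np.split(t,np.where(np.diff(t[:,1])>.012)[0]+1): print(len(g),g.min(0),g.max(0),g.mean(0))
# deck edges
dk=W[110:225,165:320];
fr=[];le=[]
for r in range(125,225,6):
    z=W[r,150:230,2];i=np.where(z>.035)[0]
    if len(i): fr.append(W[r,150+i[0]])
for c in range(190,310,8):
    z=W[90:130,c,2];i=np.where(z>.035)[0]
    if len(i): le.append(W[90+i[0],c])
fr=np.array(fr);le=np.array(le)
print('front fit',np.polyfit(fr[:,1],fr[:,0],1),'left fit',np.polyfit(le[:,0],le[:,1],1)); print(np.round(fr[::4],3),np.round(le[::4],3))
t=P[(P[:,2]>.12)&(P[:,0]>.6)&(P[:,0]<.8)&(P[:,1]>0)&(P[:,1]<.14)]
print('cover',t.min(0),t.max(0),t[t[:,2]>t[:,2].max()-.006].mean(0))
# rods z
for (r,c) in [(131,300),(131,312),(131,340),(188,290),(188,300),(188,312),(131,279),(188,276)]: print(r,c,np.round(W[r-2:r+3,c],3)[:, :].tolist())
```

```text
164 [0.56974349 0.02180323 0.09168869] [0.58506819 0.03734339 0.09831893] [0.57736469 0.0302423  0.09590541]
188 [0.5664636  0.08917531 0.09409664] [0.58184979 0.10423315 0.09816243] [0.57401072 0.09702294 0.09601723]
front fit [-0.05332903  0.46040808] left fit [0.0595966  0.09079229]
[[ 0.456  0.094  0.045]
 [ 0.458  0.065  0.044]
 [ 0.458  0.035  0.041]
 [ 0.46   0.005  0.043]
 [ 0.462 -0.027  0.044]] [[0.474 0.119 0.042]
 [0.511 0.122 0.039]
 [0.549 0.124 0.04 ]
 [0.587 0.126 0.04 ]]
cover [6.00000906e-01 1.21686220e-05 1.20010411e-01] [0.70010127 0.12879749 0.35345442] [0.60347746 0.05138481 0.34963638]
131 300 [[0.604, 0.097, 0.056], [0.604, 0.096, 0.057], [0.606, 0.094, 0.047], [0.606, 0.093, 0.046], [0.606, 0.092, 0.046]]
131 312 [[0.616, 0.098, 0.065], [0.616, 0.096, 0.065], [0.616, 0.095, 0.066], [0.616, 0.094, 0.065], [0.616, 0.093, 0.065]]
131 340 [[0.65, 0.099, 0.057], [0.652, 0.098, 0.05], [0.652, 0.097, 0.051], [0.653, 0.096, 0.05], [0.652, 0.094, 0.051]]
188 290 [[0.598, 0.029, 0.056], [0.599, 0.026, 0.047], [0.6, 0.024, 0.045], [0.599, 0.023, 0.046], [0.599, 0.022, 0.047]]
188 300 [[0.61, 0.029, 0.056], [0.612, 0.026, 0.046], [0.612, 0.025, 0.046], [0.612, 0.023, 0.047], [0.612, 0.022, 0.046]]
188 312 [[0.622, 0.032, 0.066], [0.622, 0.031, 0.066], [0.623, 0.03, 0.066], [0.623, 0.029, 0.066], [0.623, 0.027, 0.066]]
131 279 [[0.576, 0.096, 0.097], [0.576, 0.095, 0.096], [0.576, 0.094, 0.095], [0.576, 0.093, 0.097], [0.576, 0.092, 0.095]]
188 276 [[0.577, 0.036, 0.096], [0.577, 0.035, 0.096], [0.577, 0.035, 0.097], [0.577, 0.033, 0.096], [0.577, 0.032, 0.097]]
```

Emit:
{"name": "play_rows", "arguments": {
  "deltas": [
    [[0.04, 0, 0], 0],
    [[0.074, 0, 0], 0],
    [[0.074, 0, -0.03], 0],
    [[0.074, 0, -0.06], 0],
    [[0.074, 0, -0.07], 0]
  ]
}}

```text
time: 2.48
tool_pos: [0.6232, 0.0395, 0.1845]
tool_rot: [-0.002, 0.689, 0.725, -0.001]
contact_force: [0.1, -0.1, 0.0]
gripper_width: -0.001
```

Emit:
{"name": "play_rows", "arguments": {
  "deltas": [
    [[0, 0, -0.01], 0],
    [[0, 0, -0.02], 0],
    [[-0.003, 0, -0.03], 0],
    [[-0.007, 0, -0.04], 0],
    [[-0.01, 0, -0.05], 0]
  ]
}}

```text
time: 3.1
tool_pos: [0.6142, 0.0393, 0.1366]
tool_rot: [0.0, 0.689, 0.725, 0.0]
contact_force: [-0.4, 0.1, -0.2]
gripper_width: -0.002
```

Run:
```python
from h import *
p,d=grab_frame('side')
cv2.imwrite('pics/s2.png',cv2.resize(p[60:260,150:380],None,fx=3.2,fy=3))
```

```text
(no output)
```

View pics/s2.png

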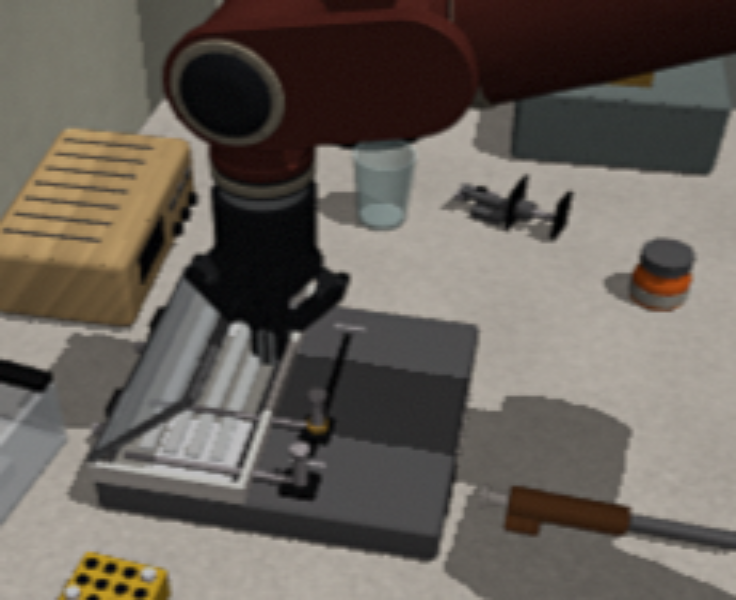

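The earlier calls ended short of their targets and the remainder was dropped, so the tool is now in front of the cover bar without touching it. I'll back up, then move over the cover.

Emit:
{"name": "play_rows", "arguments": {
  "deltas": [
    [[-0.005, 0, 0.04], 0],
    [[-0.005, 0, 0.1], 0],
    [[0.0, -0.02, 0.13], 0],
    [[0.03, -0.06, 0.13], 0],
    [[0.05, -0.06, 0.13], 0]
  ]
}}

```text
time: 3.78
tool_pos: [0.6656, -0.0232, 0.2682]
tool_rot: [0.001, 0.69, 0.724, 0.0]
contact_force: [-0.6, 0.3, -1.6]
gripper_width: -0.002
```

Run:
```python
from h import *
s=status.state();print(s['tool_pos'])
p,d=grab_frame('side');W=cloud(camera_params('side'),d)
cv2.imwrite('pics/s3.png',cv2.resize(p[60:260,150:380],None,fx=3.2,fy=3))
p,d=grab_frame('scene')
cv2.imwrite('pics/c3.png',cv2.resize(p[100:300,150:380],None,fx=3.2,fy=3))
```

```text
[ 0.66563981 -0.02323962  0.26817296]
```

View pics/s3.png

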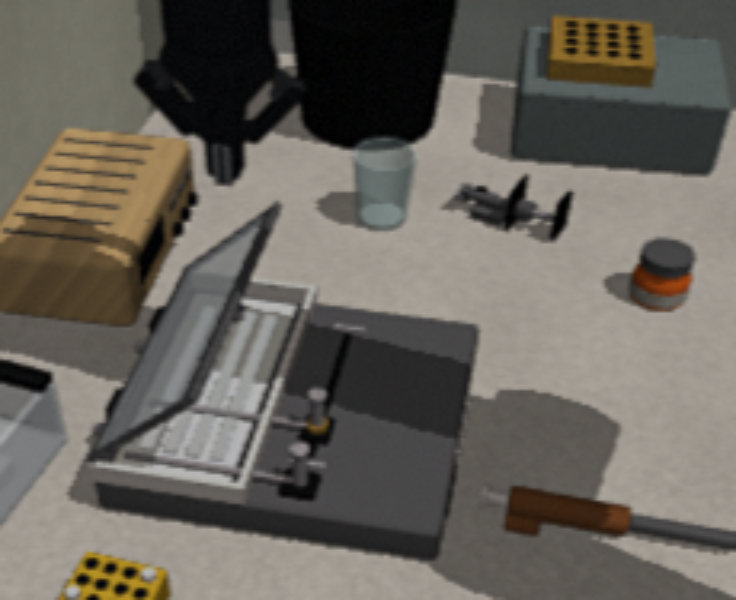

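View pics/c3.png

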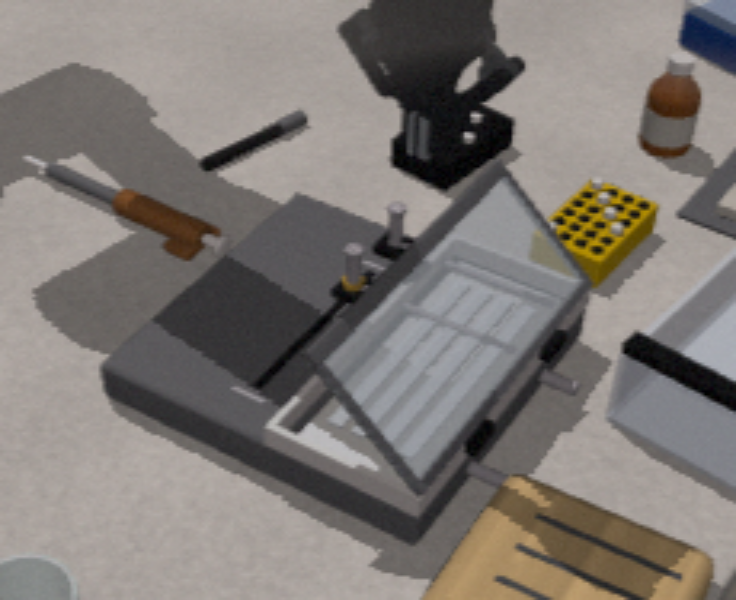

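The cover is undisturbed and the tool is above it. Pressing down now.

Emit:
{"name": "play_rows", "arguments": {
  "deltas": [
    [[0, 0, -0.05], 0],
    [[0, 0, -0.09], 0],
    [[0, 0, -0.1], 0],
    [[-0.002, 0, -0.11], 0],
    [[-0.005, 0, -0.12], 0]
  ]
}}

```text
time: 4.5
tool_pos: [0.6606, -0.0208, 0.1491]
tool_rot: [0.002, 0.689, 0.725, 0.001]
contact_force: [-0.3, -0.7, -0.4]
gripper_width: -0.001
```

Emit:
{"name": "play_rows", "arguments": {
  "deltas": [
    [[-0.005, 0, -0.01], 0],
    [[-0.01, 0, -0.02], 0],
    [[-0.015, 0, -0.03], 0],
    [[-0.02, 0, -0.04], 0],
    [[-0.023, 0, -0.05], 0]
  ]
}}

```text
time: 5.12
tool_pos: [0.6368, -0.0211, 0.0969]
tool_rot: [0.001, 0.689, 0.725, 0.0]
contact_force: [3.2, -1.8, -0.3]
gripper_width: -0.001
```

Run:
```python
from h import *
p,d=grab_frame('side')
cv2.imwrite('pics/s4.png',cv2.resize(p[60:260,150:380],None,fx=3.2,fy=3))
```

```text
(no output)
```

View pics/s4.png

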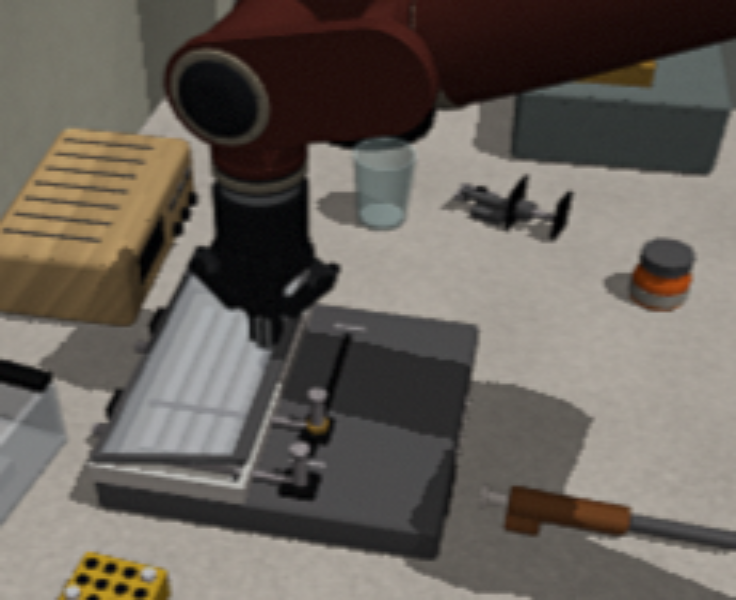

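The cover is nearly down, with the fingers on its bar at (262,330). I'll press to the end.

Emit:
{"name": "play_rows", "arguments": {
  "deltas": [
    [[-0.007, 0, -0.01], 0],
    [[-0.011, 0, -0.016], 0],
    [[-0.013, 0, -0.02], 0],
    [[-0.013, 0, -0.024], 0],
    [[-0.013, 0, -0.026], 0]
  ]
}}

```text
time: 5.8
tool_pos: [0.6328, -0.0214, 0.0785]
tool_rot: [0.009, 0.689, 0.724, 0.007]
contact_force: [16.4, -0.5, 3.7]
gripper_width: -0.002
```

Emit:
{"name": "play_rows", "arguments": {
  "deltas": [
    [[0, 0, -0.001], 0],
    [[0, 0, -0.001], 0]
  ]
}}

```text
time: 6.05
tool_pos: [0.6323, -0.0214, 0.0752]
tool_rot: [0.009, 0.689, 0.724, 0.007]
contact_force: [20.7, -0.2, -3.3]
gripper_width: 0.003
```

Emit:
{"name": "play_rows", "arguments": {
  "deltas": [
    [[0.008, 0, 0], 0],
    [[0.01, 0, 0], 0],
    [[0.01, 0, -0.002], 0]
  ]
}}

```text
time: 6.42
tool_pos: [0.634, -0.021, 0.0718]
tool_rot: [-0.0, 0.689, 0.725, -0.001]
contact_force: [-10.1, 1.1, 23.8]
gripper_width: -0.003
```

Run:
```python
from h import *
p,d=grab_frame('side')
cv2.imwrite('pics/s5.png',cv2.resize(p[120:250,160:300],None,fx=5.5,fy=4.5,interpolation=2))
```

```text
(no output)
```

View pics/s5.png

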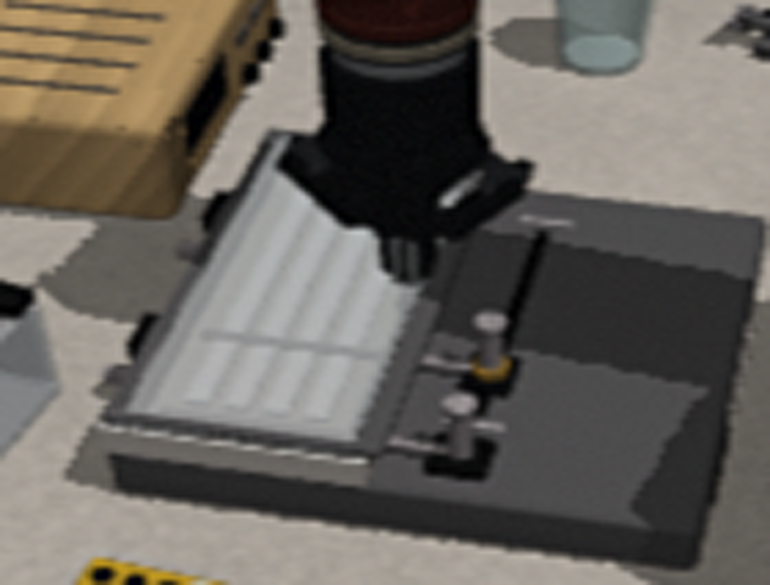

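Emit:
{"name": "play_rows", "arguments": {
  "deltas": [
    [[0.0, 0, 0.05], 0],
    [[0, 0, 0.11], 0],
    [[0, -0.01, 0.17], -0.1],
    [[-0.04, -0.05, 0.2], -0.2],
    [[-0.08, -0.09, 0.21], -0.32]
  ],
  "grip": 1
}}

```text
time: 7.1
tool_pos: [0.5531, -0.1113, 0.2806]
tool_rot: [0.001, 0.797, 0.605, 0.001]
contact_force: [0.3, -0.9, 1.1]
gripper_width: 0.998
```

Run:
```python
from h import *
p,d=grab_frame('side');W=cloud(camera_params('side'),d);P=W.reshape(-1,3)
cv2.imwrite('pics/s6.png',cv2.resize(p[120:250,160:300],None,fx=5.5,fy=4.5,interpolation=2))
q=P[(P[:,2]>.055)&(P[:,2]<.15)&(P[:,0]>.6)&(P[:,0]<.76)&(P[:,1]>-.15)&(P[:,1]<.12)]
for x in np.arange(.605,.76,.015):
    m=abs(q[:,0]-x)<.006;print(round(x,3),m.sum(),np.round(np.percentile(q[m,2],[10,50,95]),4) if m.any() else '')
```

```text
0.605 16 [0.0552 0.0558 0.0575]
0.62 220 [0.0591 0.0657 0.1355]
0.635 270 [0.1265 0.1332 0.1368]
0.65 262 [0.0664 0.1232 0.1283]
0.665 247 [0.1111 0.1155 0.12  ]
0.68 232 [0.1032 0.1074 0.1122]
0.695 224 [0.095  0.0994 0.1052]
0.71 222 [0.0873 0.0912 0.0957]
0.725 209 [0.0794 0.0833 0.0881]
0.74 193 [0.0732 0.0757 0.08  ]
0.755 48 [0.065  0.0682 0.0738]
```

View pics/s6.png

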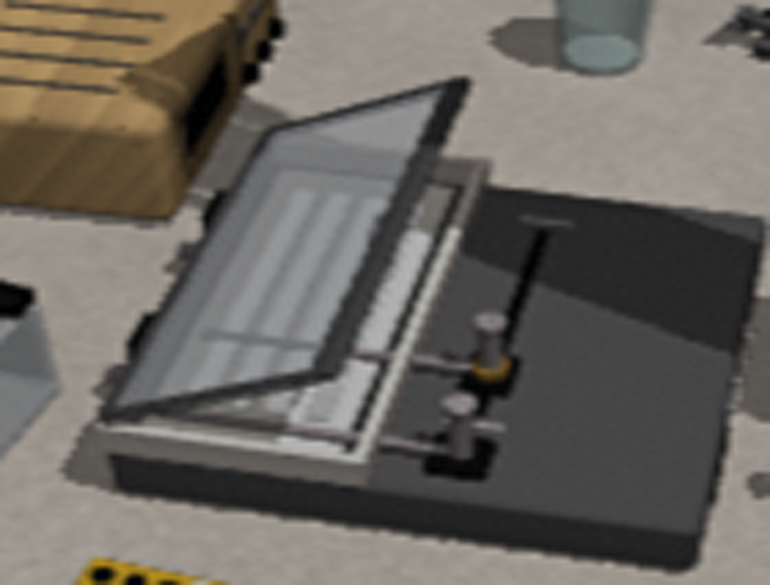

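The catch didn't hold: the fingers had slipped behind the bar, so the cover sprang back up. I'll press again with the fingertips on top of the bar, following its arc.

Emit:
{"name": "play_rows", "arguments": {
  "deltas": [
    [[0.04, 0.035, 0], 0.16],
    [[0.08, 0.07, 0], 0.32],
    [[0.102, 0.091, -0.01], 0.32],
    [[0.102, 0.091, -0.05], 0.32],
    [[0.101, 0.091, -0.09], 0.32]
  ],
  "grip": -1
}}

```text
time: 7.78
tool_pos: [0.654, -0.0189, 0.1862]
tool_rot: [-0.001, 0.689, 0.725, -0.001]
contact_force: [0.9, 0.6, 0.1]
gripper_width: 0.003
```

Run:
```python
from h import *
p,d=grab_frame('side');W=cloud(camera_params('side'),d);P=W.reshape(-1,3)
q=P[(P[:,2]>.07)&(P[:,2]<.18)&(P[:,0]>.6)&(P[:,0]<.76)&(P[:,1]>0.03)&(P[:,1]<.11)]
for x in np.arange(.605,.76,.012):
    m=abs(q[:,0]-x)<.006;print(round(x,3),m.sum(),np.round(np.percentile(q[m,2],[10,50,95]),4) if m.any() else '')
p,d=grab_frame('scene');cv2.imwrite('pics/c7.png',cv2.resize(p[150:280,200:340],None,fx=5.5,fy=4.5,interpolation=2))
```

```text
0.605 0 
0.617 10 [0.1308 0.1322 0.1352]
0.629 98 [0.1319 0.1342 0.1376]
0.641 79 [0.1236 0.126  0.1317]
0.653 83 [0.1172 0.12   0.1238]
0.665 79 [0.1104 0.1134 0.117 ]
0.677 79 [0.1042 0.1068 0.1105]
0.689 77 [0.0976 0.1003 0.1037]
0.701 72 [0.0913 0.0942 0.0972]
0.713 77 [0.0847 0.0877 0.0918]
0.725 70 [0.0785 0.0811 0.0842]
0.737 74 [0.073  0.0756 0.0778]
0.749 6 [0.0709 0.0718 0.0744]
```

View pics/c7.png

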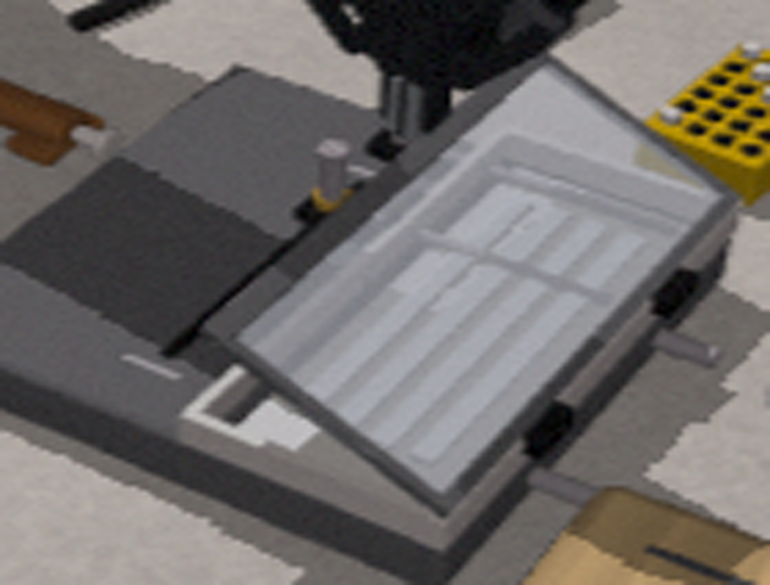

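The cover rests at about 0.48 rad with its bar near x 0.63, z 0.136.

Emit:
{"name": "play_rows", "arguments": {
  "deltas": [
    [[-0.021, 0, 0], 0],
    [[-0.021, 0, -0.04], 0],
    [[-0.025, 0, -0.055], 0],
    [[-0.028, 0, -0.065], 0],
    [[-0.03, 0, -0.075], 0]
  ]
}}

```text
time: 8.5
tool_pos: [0.6251, -0.0199, 0.1141]
tool_rot: [0.001, 0.689, 0.725, 0.0]
contact_force: [-1.1, -0.3, 1.2]
gripper_width: -0.004
```

Emit:
{"name": "play_rows", "arguments": {
  "deltas": [
    [[-0.001, 0, -0.01], 0],
    [[-0.003, 0, -0.02], 0],
    [[-0.004, 0, -0.028], 0],
    [[-0.004, 0, -0.034], 0]
  ]
}}

```text
time: 9.0
tool_pos: [0.6209, -0.02, 0.0808]
tool_rot: [0.0, 0.689, 0.725, -0.0]
contact_force: [-1.8, -0.3, 5.7]
gripper_width: 0.004
```

Run:
```python
from h import *
p,d=grab_frame('side')
cv2.imwrite('pics/s8.png',cv2.resize(p[120:250,160:300],None,fx=5.5,fy=4.5,interpolation=2))
```

```text
(no output)
```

View pics/s8.png

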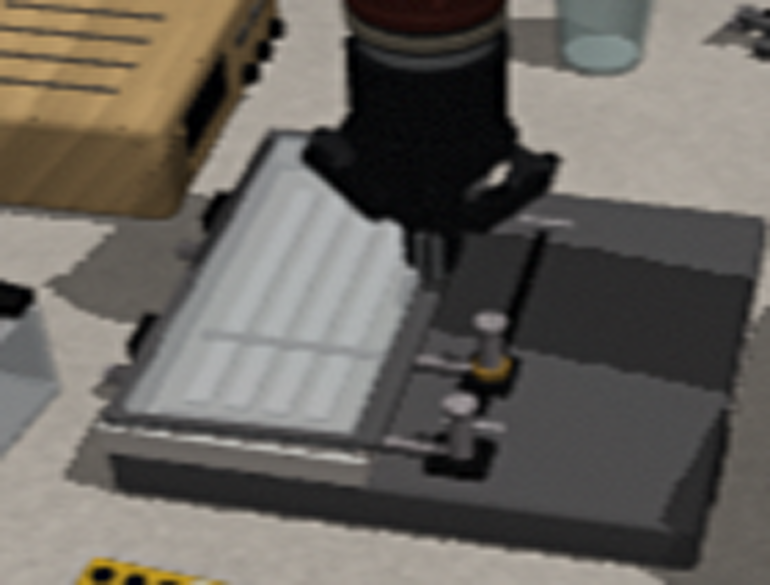

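The fingers are now on top of the bar. Pressing through the catch.

Emit:
{"name": "play_rows", "arguments": {
  "deltas": [
    [[0, 0, -0.004], 0],
    [[0, 0, -0.008], 0],
    [[0, 0, -0.011], 0],
    [[0, 0, -0.012], 0]
  ]
}}

```text
time: 9.55
tool_pos: [0.6211, -0.0198, 0.0736]
tool_rot: [-0.001, 0.689, 0.725, -0.001]
contact_force: [-18.5, 1.9, 35.0]
gripper_width: -0.004
```

Emit:
{"name": "play_rows", "arguments": {
  "deltas": [
    [[0.0, 0, 0.012], 0],
    [[0, 0, 0.07], 0],
    [[0, 0, 0.13], 0],
    [[0, -0.05, 0.18], -0.15],
    [[-0.05, -0.09, 0.2], -0.32]
  ]
}}

```text
time: 10.18
tool_pos: [0.5793, -0.1048, 0.2668]
tool_rot: [0.002, 0.797, 0.604, 0.001]
contact_force: [-0.3, -0.8, -0.0]
gripper_width: -0.002
```

Run:
```python
from h import *
p,d=grab_frame('side');W=cloud(camera_params('side'),d);P=W.reshape(-1,3)
cv2.imwrite('pics/s9.png',cv2.resize(p[120:250,160:300],None,fx=5.5,fy=4.5,interpolation=2))
q=P[(P[:,2]>.055)&(P[:,2]<.15)&(P[:,0]>.6)&(P[:,0]<.76)&(P[:,1]>0.03)&(P[:,1]<.11)]
for x in np.arange(.605,.76,.015):
    m=abs(q[:,0]-x)<.006;print(round(x,3),m.sum(),np.round(np.percentile(q[m,2],[10,50,95]),4) if m.any() else '')
```

```text
0.605 64 [0.0565 0.0746 0.0771]
0.62 94 [0.0722 0.0741 0.0762]
0.635 98 [0.0715 0.0734 0.0749]
0.65 96 [0.0713 0.0727 0.0745]
0.665 98 [0.0717 0.073  0.0751]
0.68 90 [0.0711 0.0729 0.0747]
0.695 91 [0.0715 0.0729 0.0752]
0.71 97 [0.0712 0.0727 0.0744]
0.725 93 [0.0709 0.073  0.0745]
0.74 62 [0.072  0.0736 0.0751]
0.755 13 [0.0624 0.0664 0.0683]
```

View pics/s9.png

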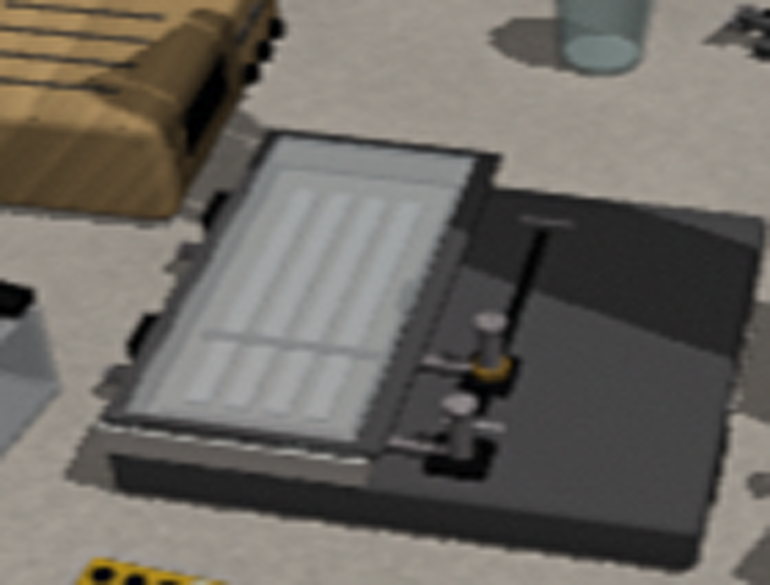

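The cover lies flat at z 0.073, so the catch holds. On to the probe.

Emit:
{"name": "play_rows", "arguments": {
  "deltas": [
    [[-0.025, -0.05, 0], 0],
    [[-0.055, -0.1, 0], 0],
    [[-0.08, -0.15, 0], 0],
    [[-0.11, -0.2, 0], 0],
    [[-0.135, -0.24, 0], 0]
  ],
  "grip": 1
}}

```text
time: 10.85
tool_pos: [0.4412, -0.345, 0.2628]
tool_rot: [-0.0, 0.796, 0.605, 0.0]
contact_force: [-0.3, 0.5, -0.2]
gripper_width: 0.999
```

Emit:
{"name": "play_rows", "arguments": {
  "deltas": [
    [[0, 0, 0], 0]
  ]
}}

```text
time: 10.98
tool_pos: [0.4408, -0.3455, 0.2627]
tool_rot: [-0.0, 0.797, 0.604, -0.0]
contact_force: [0.7, 0.9, -1.5]
gripper_width: 1.0
```

Run:
```python
from h import *
s=status.state();print(s['time'],s['tool_pos'],s['tool_rot'])
c=camera_params('wrist');p,d=grab_frame('wrist');W=cloud(c,d);np.save('pics/Ww2.npy',W)
cv2.imwrite('pics/w2.png',p)
P=W.reshape(-1,3)
t=P[(P[:,2]>.046)&(P[:,2]<.064)&(P[:,0]>.38)&(P[:,0]<.56)&(P[:,1]>-.47)&(P[:,1]<-.34)]
t=t[np.argsort(t[:,0])]
for g in np.split(t,np.where(np.diff(t[:,0])>.01)[0]+1):
    if len(g)>20:
        m=g[:,:2].mean(0);u,sv,vt=np.linalg.svd(g[:,:2]-m);r=cv2.minAreaRect(g[:,:2].astype(np.float32))
        print(' plate',len(g),np.round(g.min(0),4),np.round(g.max(0),4),np.round(m,4),r)
```

```text
10.975 [ 0.4408352  -0.34554387  0.26268044] [-4.55988199e-04  7.97243793e-01  6.03657273e-01 -1.53042472e-04]
 plate 168 [ 0.4076 -0.4081  0.0466] [ 0.4224 -0.3743  0.0569] [ 0.4156 -0.3902] ((0.41496410965919495, -0.3912043869495392), (0.034655749797821045, 0.0077880676835775375), 73.91847229003906)
 plate 179 [ 0.4582 -0.4256  0.0475] [ 0.4739 -0.3839  0.0584] [ 0.4663 -0.403 ] ((0.4663896858692169, -0.40460118651390076), (0.04243604093790054, 0.006106855813413858), 75.15441131591797)
```

View pics/w2.png

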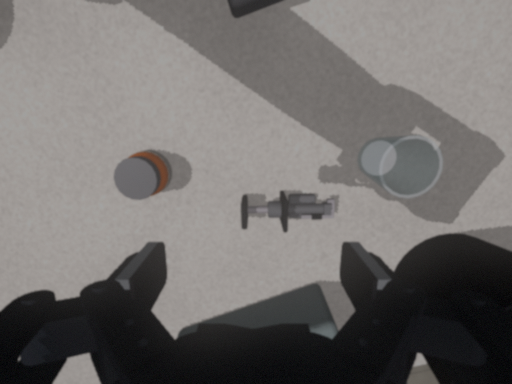

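The wrist picture shows the probe's plates at (245,211) and (285,211), aligned with the jaws. The beaker is clear at (410,167). Descending.

Emit:
{"name": "play_rows", "arguments": {
  "deltas": [
    [[0, -0.0525, -0.04], 0],
    [[0, -0.0525, -0.1], 0],
    [[0, -0.0525, -0.15], 0],
    [[0, -0.0525, -0.18], 0],
    [[0, -0.0525, -0.18], 0]
  ]
}}

```text
time: 11.65
tool_pos: [0.4416, -0.3927, 0.0798]
tool_rot: [-0.004, 0.795, 0.606, -0.0]
contact_force: [-0.8, -0.1, -0.2]
gripper_width: 1.003
```

Run:
```python
from h import *
s=status.state();print(s['time'],s['tool_pos'])
p,d=grab_frame('wrist');cv2.imwrite('pics/w3.png',p)
p,d=grab_frame('scene');cv2.imwrite('pics/c9.png',cv2.resize(p[220:350,30:200],None,fx=4.6,fy=4.6,interpolation=2))
```

```text
11.65 [ 0.44159179 -0.39273563  0.07983965]
```

View pics/w3.png

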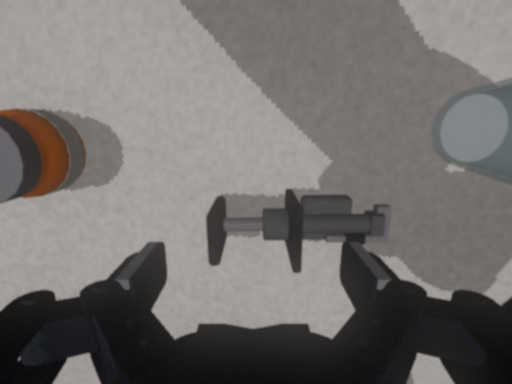

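View pics/c9.png

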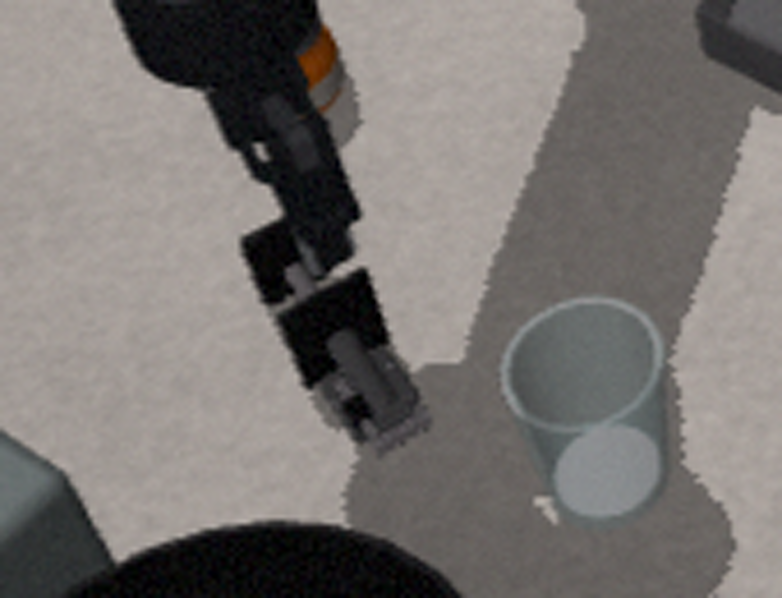

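Both plates sit centred between the open fingers. Going down and squeezing.

Emit:
{"name": "play_rows", "arguments": {
  "deltas": [
    [[0, 0, -0.025], 0],
    [[0, 0, -0.05], 0],
    [[0, 0, -0.05], 0]
  ]
}}

```text
time: 12.12
tool_pos: [0.4427, -0.3955, 0.0339]
tool_rot: [-0.0, 0.796, 0.606, 0.0]
contact_force: [-0.2, -0.5, -0.6]
gripper_width: 1.002
```

Emit:
{"name": "play_rows", "arguments": {
  "deltas": [
    [[0, 0, 0], 0],
    [[0, 0, 0], 0],
    [[0, 0, 0], 0],
    [[0, 0, 0], 0],
    [[0, 0, 0], 0]
  ],
  "grip": -1
}}

```text
time: 12.75
tool_pos: [0.4463, -0.399, 0.0387]
tool_rot: [0.005, 0.796, 0.605, 0.001]
contact_force: [3.1, 0.5, 9.4]
gripper_width: 0.372
```

Run:
```python
from h import *
s=status.state();print(s['time'],s['tool_pos'],s['gripper_width'])
p,d=grab_frame('wrist');cv2.imwrite('pics/w4.png',p)
p,d=grab_frame('side');cv2.imwrite('pics/s10.png',cv2.resize(p[80:180,240:370],None,fx=6,fy=6,interpolation=2))
```

```text
12.75 [ 0.44625491 -0.39899296  0.03872133] 0.3723401621193837
```

View pics/w4.png

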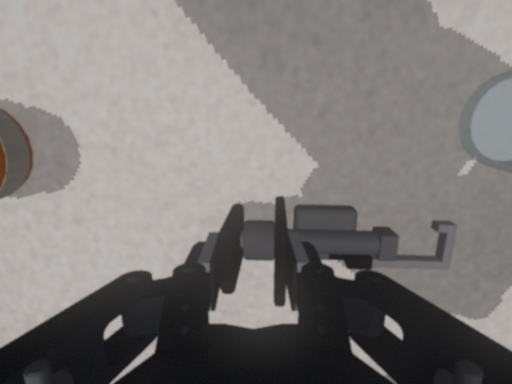

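View pics/s10.png

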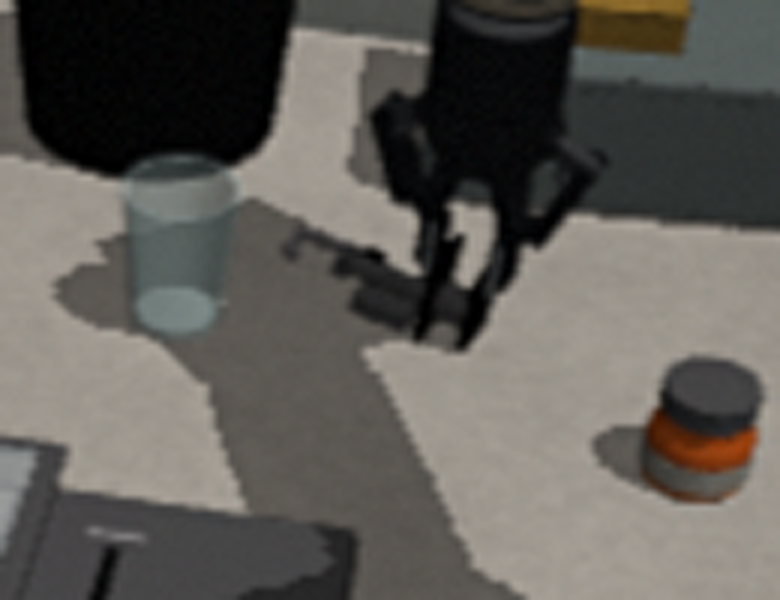

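The hook is fully out in the wrist picture (lip at (443,226)). The front finger seems to have touched the nose tube, with 9 N upward. I'll lift and check the tilt.

Emit:
{"name": "play_rows", "arguments": {
  "deltas": [
    [[0, 0.0, 0.05], 0],
    [[0, 0, 0.1], 0],
    [[0, 0, 0.12], 0],
    [[0, 0, 0.12], 0]
  ]
}}

```text
time: 13.35
tool_pos: [0.443, -0.3966, 0.1551]
tool_rot: [0.002, 0.796, 0.605, 0.0]
contact_force: [0.1, 0.1, -1.9]
gripper_width: 0.368
```

Run:
```python
from h import *
s=status.state();print(s['time'],s['tool_pos'],s['gripper_width'],s['contact_force'])
c=camera_params('wrist')
p,d=grab_frame('wrist');cv2.imwrite('pics/w5.png',p);W=cloud(c,d);np.save('pics/Ww5.npy',W)
p,d=grab_frame('side');cv2.imwrite('pics/s11.png',cv2.resize(p[40:180,230:370],None,fx=5,fy=4.2,interpolation=2))
p,d=grab_frame('scene');cv2.imwrite('pics/c11.png',cv2.resize(p[180:330,30:180],None,fx=4.6,fy=4,interpolation=2))
for (u,v) in [(350,244),(330,217),(386,242),(445,225),(450,245),(430,262),(310,217)]:
    print(u,v,np.round(np.nanmedian(W[v-1:v+2,u-1:u+2].reshape(-1,3),0),4))
```

```text
13.35 [ 0.44302306 -0.39659608  0.15507589] 0.36777371305727496 [ 0.05038218  0.14741142 -1.91297628]
350 244 [ 0.4954 -0.4122  0.1493]
330 217 [ 0.4906 -0.4002  0.1336]
386 242 [ 0.5142 -0.4153  0.1511]
445 225 [ 0.5477 -0.4152  0.1493]
450 245 [ 0.5488 -0.4271  0.1503]
430 262 [ 0.5372 -0.4351  0.1492]
310 217 [ 0.4792 -0.3972  0.1321]
```

View pics/w5.png

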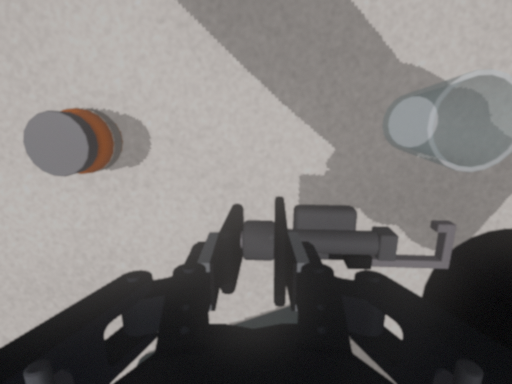

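View pics/s11.png

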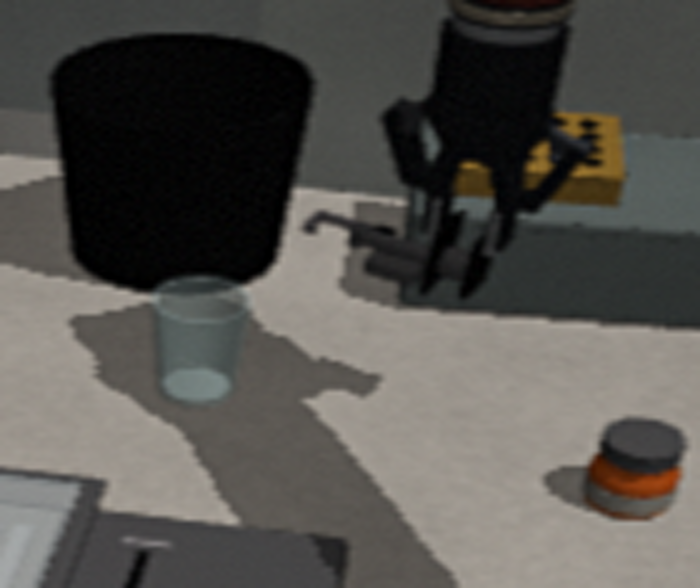

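View pics/c11.png

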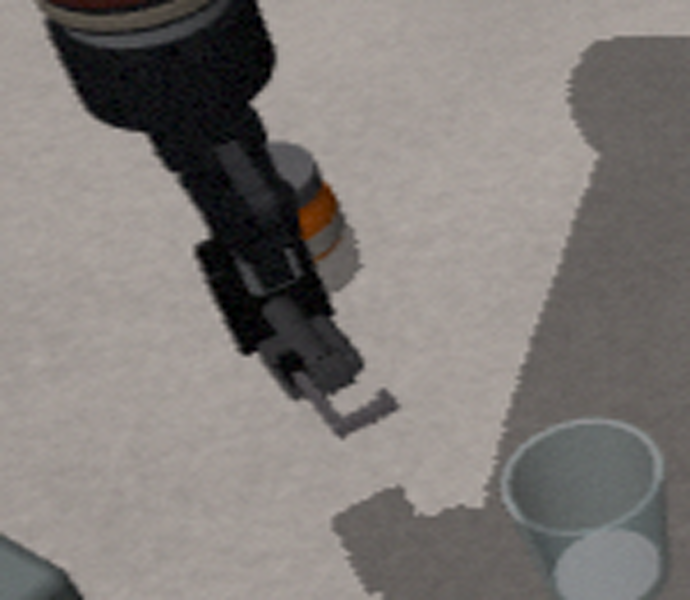

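The probe is held with its hook out (in the scene picture the lip is at upper right, the open side faces the robot's left) and slightly nose-up. Next I'll get the hook gap's offset from the tool.

Run:
```python
from h import *
W=np.load('pics/Ww5.npy');s=status.state();t=np.array(s['tool_pos']);q=s['tool_rot']
ph=2*np.arctan2(q[2],q[1])-np.pi/2;print('tool y deg',np.degrees(ph))
ex=np.array([np.cos(ph),np.sin(ph)]);ey=np.array([-ex[1],ex[0]])
sub=W[195:290,300:480].reshape(-1,3)
m=(sub[:,2]>.12)&(sub[:,2]<.165);S=sub[m];D=S[:,:2]-t[:2];X=D@ex;Y=D@ey;Z=S[:,2]-t[2]
for a in np.arange(.03,.125,.004):
    k=abs(X-a)<.002
    if k.sum(): print(round(a,3),k.sum(),np.round([Y[k].min(),Y[k].max()],4),'ztop',np.round(np.percentile(Z[k],90),4),np.round(np.median(Y[k&(Z>np.percentile(Z[k],90)-.004)]),4))
k=X>.09
for b in np.arange(-.02,.022,.003):
    j=k&(abs(Y-b)<.0015)
    if j.sum(): print('y',round(b,3),np.round([X[j].min(),X[j].max()],4),np.round(np.median(Z[j]),4))
```

```text
tool y deg -15.471044535586234
0.03 109 [-0.0016  0.013 ] ztop -0.0039 0.0008
0.034 258 [-0.0027  0.0133] ztop -0.0045 0.0007
0.038 313 [-0.009   0.0133] ztop -0.003 -0.0015
0.042 345 [-0.0178  0.0134] ztop -0.0027 -0.002
0.046 367 [-0.0195  0.0132] ztop -0.0025 -0.0024
0.05 386 [-0.0204  0.0133] ztop -0.002 -0.0026
0.054 381 [-0.0192  0.0132] ztop -0.0021 -0.0022
0.058 505 [-0.0186  0.0133] ztop -0.0018 -0.0072
0.062 433 [-0.0182  0.0131] ztop -0.0013 -0.0064
0.066 299 [-0.0184  0.0121] ztop -0.0008 -0.0069
0.07 259 [-0.0179  0.0035] ztop -0.0003 -0.0046
0.074 354 [-0.0176  0.0044] ztop 0.001 -0.0034
0.078 313 [-0.0178  0.0045] ztop 0.0015 -0.0033
0.082 143 [-0.0178  0.0043] ztop 0.0014 -0.005
0.086 77 [-0.017  -0.0119] ztop -0.0018 -0.0141
0.09 96 [-0.0171 -0.0115] ztop -0.0013 -0.0139
0.094 100 [-0.0178 -0.0119] ztop -0.0011 -0.0142
0.098 94 [-0.0174 -0.0119] ztop -0.0006 -0.0142
0.102 133 [-0.0169  0.0098] ztop -0.0007 -0.0125
0.106 217 [-0.017   0.0102] ztop -0.0003 0.0022
0.11 549 [-0.0174  0.0102] ztop -0.0 -0.0034
0.114 108 [-0.0173  0.0099] ztop 0.0001 -0.0021
y -0.017 [0.09   0.1133] -0.0014
y -0.014 [0.0901 0.1137] -0.0016
y -0.011 [0.0901 0.1134] -0.0036
y -0.008 [0.1079 0.1137] -0.0011
y -0.005 [0.1079 0.1137] -0.0014
y -0.002 [0.1077 0.1131] -0.0012
y 0.001 [0.1078 0.1142] -0.0013
y 0.004 [0.1033 0.1137] -0.001
y 0.007 [0.1029 0.1138] -0.0009
y 0.01 [0.1031 0.1135] -0.0029
```

Emit:
{"name": "play_rows", "arguments": {
  "deltas": [
    [[0.005, 0.04, 0.01], 0.06],
    [[0.01, 0.1, 0.02], 0.16],
    [[0.02, 0.16, 0.02], 0.32],
    [[0.03, 0.22, 0.02], 0.32],
    [[0.04, 0.27, 0.02], 0.32]
  ]
}}

```text
time: 14.12
tool_pos: [0.4812, -0.1233, 0.1709]
tool_rot: [-0.002, 0.689, 0.725, -0.001]
contact_force: [0.4, -0.1, -1.1]
gripper_width: 0.368
```

Emit:
{"name": "play_rows", "arguments": {
  "deltas": [
    [[0.0, 0.04, 0.0], 0],
    [[0.004, 0.08, 0.0], 0],
    [[0.004, 0.1, 0.0], 0],
    [[0.004, 0.11, 0], 0],
    [[0.004, 0.11, 0], 0]
  ]
}}

```text
time: 14.75
tool_pos: [0.4858, -0.0157, 0.1722]
tool_rot: [-0.001, 0.689, 0.725, -0.001]
contact_force: [-0.0, -0.1, -1.7]
gripper_width: 0.375
```

```bash
cat > m.py <<'E'
from h import *
import sys
def meas(tag,zl,r=(150,300,290,490)):
    s=status.state();t=np.array(s['tool_pos']);q=s['tool_rot']
    ph=2*np.arctan2(q[2],q[1])-np.pi/2
    print(s['time'],t,'yaw',np.degrees(ph),s['gripper_width'],np.round(s['contact_force'],1))
    c=camera_params('wrist');p,d=grab_frame('wrist');W=cloud(c,d);cv2.imwrite(f'pics/w{tag}.png',p)
    ex=np.array([np.cos(ph),np.sin(ph)]);ey=np.array([-ex[1],ex[0]])
    return t,ph,ex,ey,W
E
python3 - <<'E'
from m import *
t,ph,ex,ey,W=meas('6',0)
S=W.reshape(-1,3);D=S[:,:2]-t[:2];X=D@ex;Y=D@ey
# hook
k=(abs(S[:,2]-t[2])<.008)&(X>.086)&(X<.125)&(abs(Y)<.03)
print('hook',k.sum(),X[k].max(),Y[k].min(),Y[k].max(),np.median(S[k,2])-t[2])
k=k&(abs(Y+.003)<.004);print('bar inner',X[k].min())
k=(S[:,2]>.088)&(S[:,2]<.102)&(X>.05)&(X<.13)&(Y>.005)&(Y<.075)
print('post head',k.sum(),S[k].min(0),S[k].max(0),S[k].mean(0))
E
```

```text
14.75 [ 0.4858039  -0.01571259  0.17224255] yaw 2.9066343488870734 0.3745788642976545 [-0.  -0.1 -1.7]
hook 905 0.11180173596363152 -0.016715980585478782 0.011379344117647223 -0.0059209008483082914
bar inner 0.1053486113762403
post head 366 [0.56931716 0.02182572 0.09112739] [0.58560438 0.03696721 0.09822923] [0.57675241 0.02962804 0.095962  ]
```

View pics/w6.png

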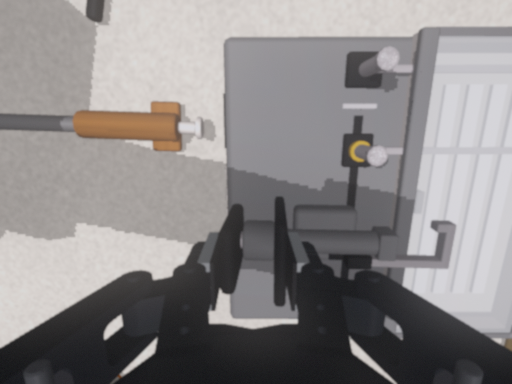

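The hook is right of the post (head at (377,156)). Lowering to just above the deck.

Emit:
{"name": "play_rows", "arguments": {
  "deltas": [
    [[0.001, 0, -0.03], 0],
    [[0.001, 0, -0.06], 0],
    [[0.001, 0, -0.08], 0],
    [[0.001, 0, -0.088], 0],
    [[0.001, 0, -0.088], 0]
  ]
}}

```text
time: 15.42
tool_pos: [0.4877, -0.0166, 0.0858]
tool_rot: [0.0, 0.69, 0.724, -0.0]
contact_force: [0.6, -0.7, -1.3]
gripper_width: 0.369
```

Run:
```python
from m import *
t,ph,ex,ey,W=meas('7',0)
S=W.reshape(-1,3);D=S[:,:2]-t[:2];X=D@ex;Y=D@ey;Z=S[:,2]-t[2]
k=(abs(Z)<.006)&(X>.1)&(X<.118)&(Y<.02)&(Y>-.02)
for b in np.arange(-.016,.012,.004):
    j=k&(abs(Y-b)<.002)
    if j.sum():print(round(b,3),np.round([X[j].min(),X[j].max(),np.median(Z[j])],4))
k=(S[:,2]>.09)&(S[:,2]<.102)&(X>.05)&(X<.13)&(Y>.03)&(Y<.075)
print('post head',k.sum(),S[k].min(0),S[k].max(0),S[k].mean(0),X[k].mean(),Y[k].mean())
p,d=grab_frame('side');cv2.imwrite('pics/s12.png',cv2.resize(p[100:250,170:320],None,fx=5,fy=4,interpolation=2))
```

```text
15.425 [ 0.48771916 -0.01657118  0.08575018] yaw 2.806365433263333 0.3689228917262906 [ 0.6 -0.7 -1.3]
-0.016 [ 0.1001  0.1113 -0.0055]
-0.012 [ 0.1001  0.1116 -0.0052]
-0.008 [ 0.1061  0.1113 -0.0053]
-0.004 [ 0.1058  0.1111 -0.0052]
0.0 [ 0.1059  0.1114 -0.005 ]
0.004 [ 0.1059  0.1117 -0.0051]
0.008 [ 0.1007  0.1112 -0.0051]
post head 1021 [0.56894087 0.02160101 0.0907859 ] [0.58588958 0.0371308  0.09830891] [0.57645577 0.02956494 0.09579687] 0.09088903782934526 0.04173617877038782
```

View pics/w7.png

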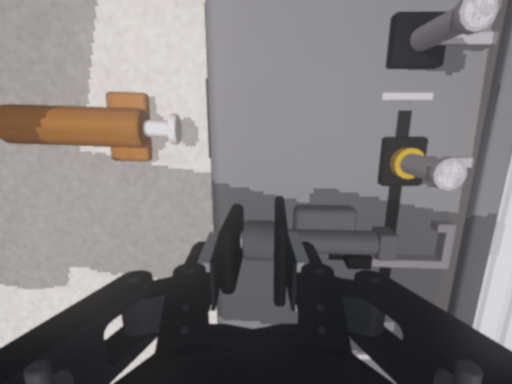

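View pics/s12.png

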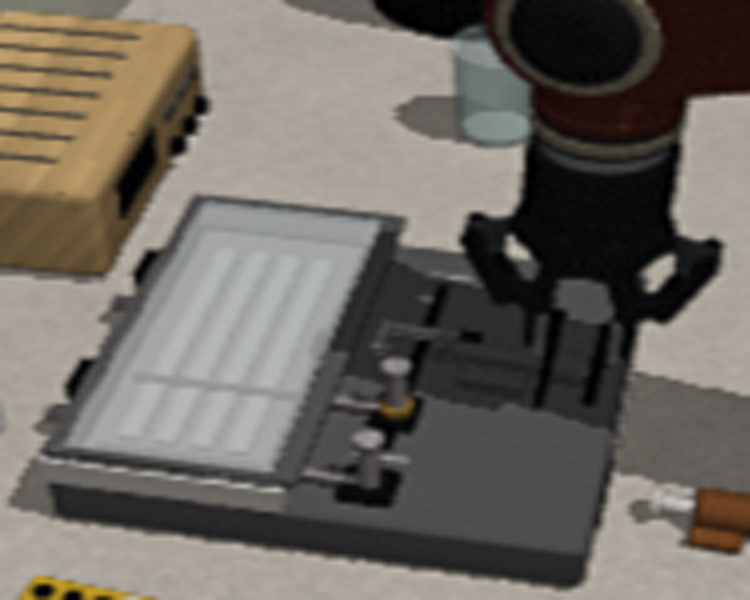

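The post lies at 91 mm ahead in the tool frame, in the middle of the 80 to 101 mm entry gap. Sliding left.

Emit:
{"name": "play_rows", "arguments": {
  "deltas": [
    [[-0.0005, 0.01, -0.001], 0],
    [[-0.001, 0.02, -0.001], 0],
    [[-0.0015, 0.03, -0.001], 0],
    [[-0.002, 0.04, -0.001], 0],
    [[-0.002, 0.045, -0.002], 0]
  ]
}}

```text
time: 16.15
tool_pos: [0.4857, 0.0296, 0.084]
tool_rot: [0.001, 0.689, 0.725, -0.0]
contact_force: [-0.8, -2.7, 3.0]
gripper_width: 0.373
```

Emit:
{"name": "play_rows", "arguments": {
  "deltas": [
    [[0, 0, 0], 0]
  ]
}}

```text
time: 16.27
tool_pos: [0.4858, 0.0296, 0.0841]
tool_rot: [0.0, 0.689, 0.725, 0.0]
contact_force: [-0.1, 1.8, 0.9]
gripper_width: 0.372
```

Run:
```python
from m import *
t,ph,ex,ey,W=meas('8',0)
S=W.reshape(-1,3);D=S[:,:2]-t[:2];X=D@ex;Y=D@ey;Z=S[:,2]-t[2]
k=(S[:,2]>.09)&(S[:,2]<.102)&(X>.07)&(X<.13)&(abs(Y)<.03)
print('post head',k.sum(),S[k].mean(0),X[k].mean(),Y[k].mean())
```

```text
16.275 [0.4857991  0.02962185 0.08406561] yaw 2.903729293491978 0.3717371408665589 [-0.1  1.8  0.9]
post head 854 [0.57638676 0.03014818 0.0956444 ] 0.0904980114528189 -0.004063326411282946
```

View pics/w8.png

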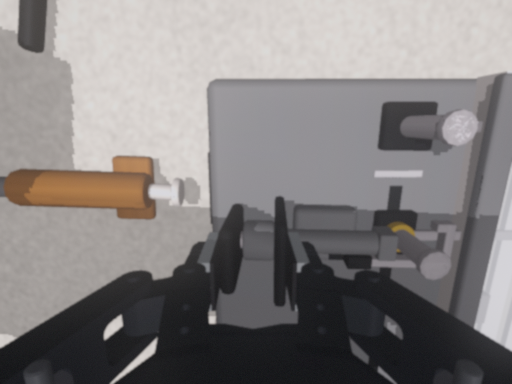

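The post stands inside the hook (base ring (400,232), head (432,265), lip at (445,235)). I'll settle onto the deck and open gradually.

Emit:
{"name": "play_rows", "arguments": {
  "deltas": [
    [[0, 0, -0.0015], 0],
    [[0, 0, -0.003], 0],
    [[0, 0, -0.003], 0]
  ]
}}

```text
time: 16.7
tool_pos: [0.4862, 0.0295, 0.0839]
tool_rot: [-0.001, 0.689, 0.724, 0.001]
contact_force: [-8.8, 3.9, 17.5]
gripper_width: 0.373
```

Emit:
{"name": "play_rows", "arguments": {
  "deltas": [
    [[0, 0, 0], 0],
    [[0, 0, 0], 0],
    [[0, 0, 0], 0]
  ],
  "grip": 0.05
}}

```text
time: 17.08
tool_pos: [0.4862, 0.0289, 0.0819]
tool_rot: [0.0, 0.689, 0.724, 0.0]
contact_force: [-2.4, 0.9, 7.4]
gripper_width: 0.527
```

Run:
```python
from m import *
t,ph,ex,ey,W=meas('9',0)
p,d=grab_frame('side');cv2.imwrite('pics/s13.png',cv2.resize(p[100:250,170:320],None,fx=5,fy=4,interpolation=2))
```

```text
17.075 [0.48623977 0.02885266 0.08192254] yaw 2.8393480700691525 0.5267331391439972 [-2.4  0.9  7.4]
```

View pics/w9.png

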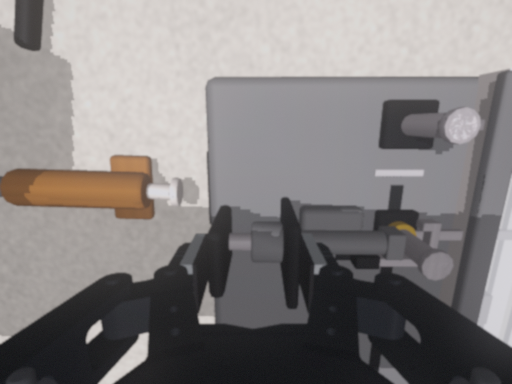

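View pics/s13.png

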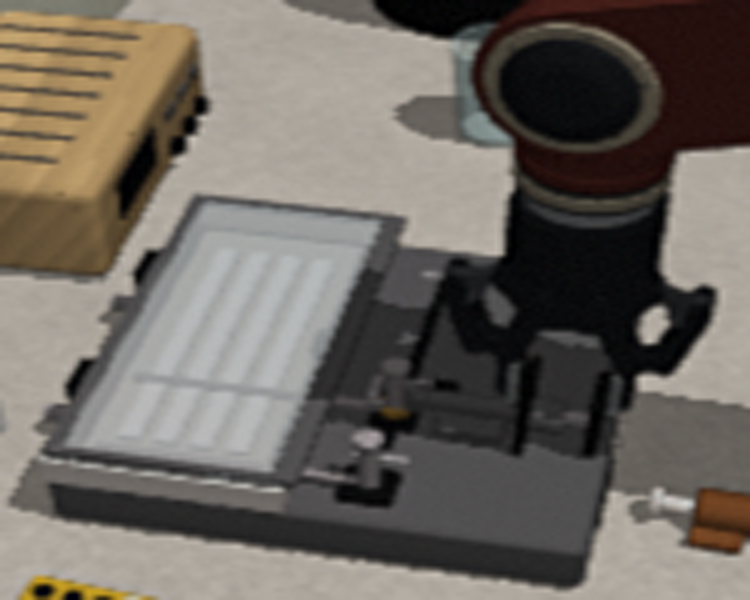

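The hook is drawing onto the post. Opening fully.

Emit:
{"name": "play_rows", "arguments": {
  "deltas": [
    [[0, 0, 0.002], 0],
    [[0, 0, 0.002], 0],
    [[0, 0, 0.002], 0]
  ],
  "grip": 0.3
}}

```text
time: 17.55
tool_pos: [0.4854, 0.029, 0.0824]
tool_rot: [-0.0, 0.689, 0.724, -0.0]
contact_force: [0.6, -0.5, -0.7]
gripper_width: 0.65
```

Emit:
{"name": "play_rows", "arguments": {
  "deltas": [
    [[0, 0, 0.0], 0],
    [[0, 0, 0.0], 0],
    [[0, 0, 0.0], 0],
    [[0, 0, 0.0], 0]
  ],
  "grip": 1
}}

```text
time: 18.05
tool_pos: [0.4855, 0.0291, 0.0826]
tool_rot: [-0.0, 0.689, 0.725, -0.0]
contact_force: [-0.1, -0.2, 0.3]
gripper_width: 1.006
```

Run:
```python
from m import *
t,ph,ex,ey,W=meas('10',0)
S=W.reshape(-1,3);D=S[:,:2]-t[:2];X=D@ex;Y=D@ey
k=(S[:,2]>.092)&(S[:,2]<.104)&(abs(X)<.05)&(abs(Y)<.04)
t_=np.stack([X[k],Y[k],S[k,2]],1);t_=t_[np.argsort(t_[:,0])]
for g in np.split(t_,np.where(np.diff(t_[:,0])>.008)[0]+1):
    if len(g)>10:print(len(g),g.min(0),g.max(0))
```

```text
18.05 [0.48549919 0.02910237 0.08263781] yaw 2.8680475011514135 1.0064021438169826 [-0.1 -0.2  0.3]
238 [-0.04891663 -0.01115282  0.09619263] [-0.04200374  0.01136875  0.10399523]
1166 [-0.02462283 -0.02020872  0.09201033] [-0.01635897  0.01532505  0.10103948]
1233 [ 0.01757495 -0.02493772  0.09200678] [0.0238029  0.0190423  0.10387854]
232 [ 0.04227314 -0.01101827  0.09644338] [0.04927997 0.01121997 0.10398482]
```

View pics/w10.png

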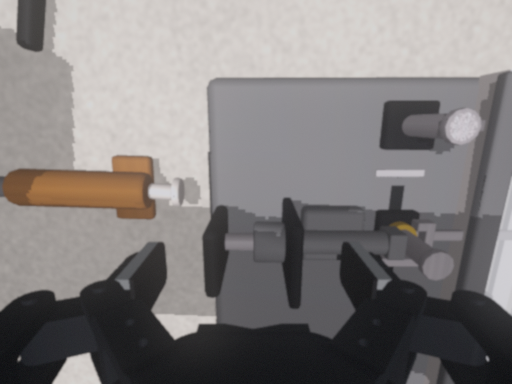

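The plates are 48 mm apart, so the stroke is about 12 mm, which means the hook has clamped. Retreating straight up.

Emit:
{"name": "play_rows", "arguments": {
  "deltas": [
    [[0, 0, 0.02], 0],
    [[0, 0, 0.07], 0],
    [[0, 0, 0.12], 0],
    [[0, 0, 0.17], 0],
    [[-0.02, 0, 0.2], 0]
  ]
}}

```text
time: 18.73
tool_pos: [0.4664, 0.029, 0.286]
tool_rot: [0.002, 0.689, 0.725, 0.001]
contact_force: [-0.0, 0.0, 0.0]
gripper_width: 1.001
```

Emit:
{"name": "play_rows", "arguments": {
  "deltas": [
    [[0, 0, 0], 0],
    [[0, 0, 0], 0]
  ]
}}

```text
time: 18.98
tool_pos: [0.4652, 0.0291, 0.2814]
tool_rot: [-0.001, 0.689, 0.725, -0.0]
contact_force: [-0.4, -0.8, -0.2]
gripper_width: 1.001
```

Run:
```python
from m import *
t,ph,ex,ey,W=meas('11',0)
S=W.reshape(-1,3);O=np.array([.5997,-.014]);a=.0506;ux=np.array([np.cos(a),np.sin(a)]);uy=np.array([-ux[1],ux[0]])
D=S[:,:2]-O;X=D@ux;Y=D@uy;Z=S[:,2]
def cl(k,n=8):
    g=np.stack([X[k],Y[k],Z[k]],1);g=g[np.argsort(g[:,0])]
    for h in np.split(g,np.where(np.diff(g[:,0])>.008)[0]+1):
        if len(h)>n:print(len(h),np.round(np.percentile(h,[1,50,99],axis=0),4).tolist())
print('plates');cl((Z>.09)&(Z<.112)&(X<-.06)&(X>-.17)&(Y>0)&(Y<.09))
print('tube top profile')
for x in np.arange(-.09,.004,.008):
    k=(abs(X-x)<.003)&(abs(Y-.045)<.008)&(Z>.05)
    if k.any():print(round(x,3),k.sum(),np.round(np.percentile(Z[k],[5,50,95]),4))
p,d=grab_frame('side');W=cloud(camera_params('side'),d);P=W.reshape(-1,3);cv2.imwrite('pics/s14.png',cv2.resize(p[100:250,170:320],None,fx=5,fy=4,interpolation=2))
q=P[(P[:,0]>.625)&(P[:,0]<.74)&(P[:,1]>-.12)&(P[:,1]<.1)&(P[:,2]>.06)];print('cover z',np.percentile(q[:,2],[5,50,95]))
p,d=grab_frame('scene');cv2.imwrite('pics/c14.png',cv2.resize(p[140:280,170:320],None,fx=5,fy=4.2,interpolation=2))
```

```text
18.975 [0.46522909 0.02911757 0.28139228] yaw 2.865169641879146 1.0009521522466418 [-0.4 -0.8 -0.2]
plates
209 [[-0.1365, 0.0297, 0.0929], [-0.133, 0.0469, 0.0988], [-0.1295, 0.0641, 0.1007]]
231 [[-0.0944, 0.0253, 0.0905], [-0.092, 0.0473, 0.1015], [-0.0885, 0.0677, 0.1032]]
tube top profile
-0.09 922 [0.1026 0.3148 0.3608]
-0.082 377 [0.0729 0.3474 0.3523]
-0.074 887 [0.0752 0.3494 0.366 ]
-0.066 1031 [0.0762 0.3524 0.3572]
-0.058 117 [0.0711 0.0769 0.3526]
-0.05 69 [0.0617 0.0747 0.0766]
-0.042 64 [0.072  0.0747 0.0766]
-0.034 72 [0.0671 0.0762 0.078 ]
-0.026 104 [0.0722 0.0852 0.0966]
-0.018 84 [0.0598 0.0959 0.0971]
-0.01 15 [0.0673 0.0739 0.0957]
-0.002 13 [0.0532 0.056  0.0571]
cover z [0.07084372 0.07283166 0.07490871]
```

View pics/w11.png

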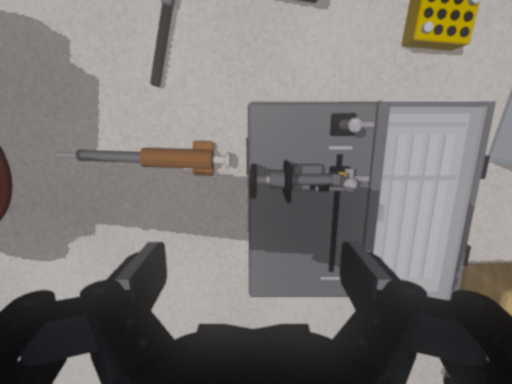

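View pics/s14.png

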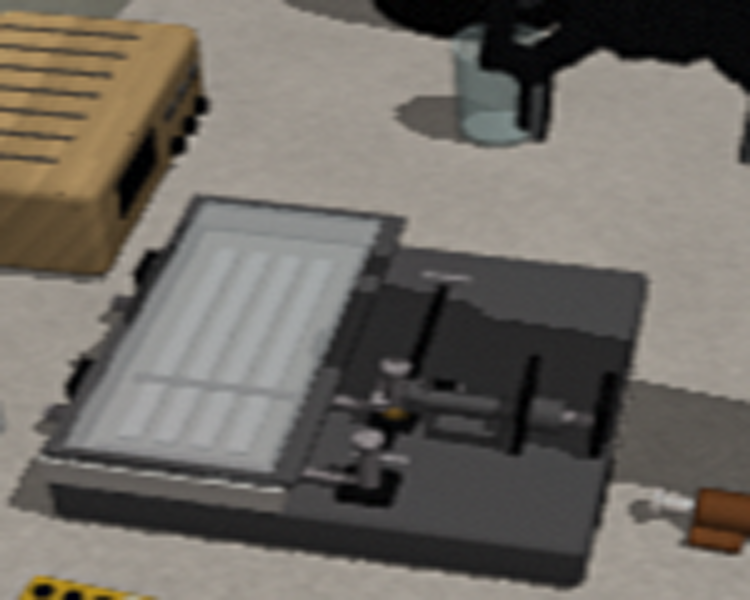

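View pics/c14.png

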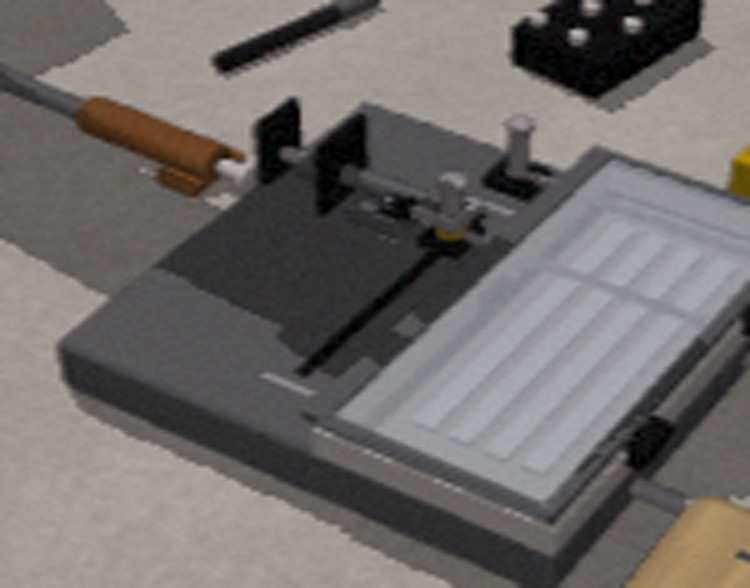

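The probe lies level, with the tube top at 75–77 mm. The plates are 48 mm apart, giving a stroke of about 12 mm. The hook is round the post and the cover is flat at 73 mm. Handing in.

```bash
python3 -c "
from plant import ticket,status
print(ticket.job_done(), status.state()['time'])"
```

```text
the job is handed in; nothing more can be done
the job is handed in; nothing more can be done
```

The hook probe is clamped on the movable electrode's post, the safety cover is held shut, and I handed the job in at about 19 s on the robot's clock. No verdict was reported.

- **Cover:** the first press failed because the fingers slipped behind the front bar and the cover sprang open again. The second press, on top of the bar with about 35 N, caught. The last check showed the cover flat at 73 mm with the arm clear.
- **Probe:** I squeezed it, slid its hook over the movable post at about unit y +45 mm, and released it onto the deck. When I squeezed it, the front finger also touched the nose tube, so it was carried about 0.08 rad nose-up, but it settled level on release.
- **Last checks:** the plates are 48 mm apart, which means a stroke of about 12 mm. The nose tube is level, with its top about 30–32 mm above the deck, and the post is inside the hook. The gripper is open and about 0.2 m above the probe.
- **Bystanders:** I did not touch the racks, beaker or bottle. They looked unmoved wherever they showed in the pictures, but I did not measure their positions again.

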